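# Pack the beads away in the clip-lock box

### The job

Tip all five wooden beads from the white sorting tray into the purple box and set the empty tray back down flat on the table. Then put the pale lid squarely on the box, swing up the orange clip at each end and snap both fully shut over the lid, without crushing the lid, shoving the box along the table or disturbing the other things there.

Things in the scene. Friction and masses are not known exactly. Their poses are not given: they have to be found in the camera images.
- box: purple open plastic box standing loose on the table, 140 (x) x 200 (y) x 90 tall outside, walls and floor 3 thick, 0.35 kg; origin at the centre of its underside, z up. Rubber seal on the rim, standing 3 above it, yields up to 4 (5 N per mm at each end). Light: a sideways push of 3 to 6 N slides it away, less than a clip needs, so clips are squeezed shut against the lid's ridge
- box_mouth (a point): centre of the box's open top, at the rim's height (90)
- clip_left (a joint): orange clip at the box's +y end, 60 wide, 74 long, 4 thick, hinged low on the end wall. 0 = upright, shut, its lip hooked behind the lid's rib; grows to 0.95 rad swinging out and down; clear of the lid over 0.3. Friction holds it. The last 0.2 rad are stiff: the lip rides over the rib, pressing the lid on its seal, and snaps in (6 to 15 N at its top; squeeze with 40 to 60 N)
- clip_left_hinge (a point): middle of this clip's hinge pin: 113 from the box's centre along +y, 39.5 above the table. Pin along the box's x
- clip_left_tip (a point): middle of the clip's top outer edge, 74.5 from the hinge along the clip (8 above its lip); stands 114 above the table when shut
- clip_right (a joint): orange clip at the box's -y end, 60 wide, 74 long, 4 thick, hinged low on the end wall. 0 = upright, shut, its lip hooked behind the lid's rib; grows to 0.95 rad swinging out and down; clear of the lid over 0.3. Friction holds it. The last 0.2 rad are stiff: the lip rides over the rib, pressing the lid on its seal, and snaps in (6 to 15 N at its top; squeeze with 40 to 60 N)
- clip_right_hinge (a point): middle of this clip's hinge pin: 113 from the box's centre along -y, 39.5 above the table. Pin along the box's x
- clip_right_tip (a point): middle of the clip's top outer edge, 74.5 from the hinge along the clip (8 above its lip); stands 114 above the table when shut
- lid: loose pale grey lid, 0.22 kg, 150 (x) x 210 (y), right way up; origin at the centre of its lower edge. Flared skirt, 12 deep, goes round the box with 2 play each way (4 at its lower edge). Plate top 17 above the origin; rounded rib at each end (+-y) for the clips. Fits either way round, its y along the box's y. Home on the seal its origin is 81 above the box's underside, clipped about 79.7
- lid_ridge (a point): middle of the +y end of the stacking ridge round the lid's top, on the ridge's inner face at its foot, 73 from the lid's centre (the same at -y); ridge 12 tall, 5 thick, 138 long. From here to a shut clip's outer face: 42
- lid_grip (a point): top centre of the lid's teal grip, a bar 18 (lid x) x 64 (lid y) x 26 tall in the middle of the lid; 43 above the lid's origin
- tray: white sorting tray 160 long (x) x 116 wide, floor 4 thick, walls 26 tall, 0.16 kg; origin at the centre of its underside. Open pouring mouth at its +x end, 82 wide inside, without a lip. The beads slide at tilts of about 25 to 37 degrees
- tray_grip (a point): top centre of the pink upright grip in the middle of the tray's back wall (-x end): 10 thick (tray x), 56 wide (tray y), its top 46 above the tray's underside; the tray floor in front of it is free of beads for 55
- tray_mouth (a point): middle of the pouring edge, on the floor's upper face, 155 from the grip along tray x
- bead0_mid (a point): centre of the magenta barrel-shaped wooden bead, 25 across, 22 tall, 12 g
- bead1_mid (a point): centre of the blue barrel-shaped wooden bead, 25 across, 22 tall, 12 g
- bead2_mid (a point): centre of the yellow barrel-shaped wooden bead, 25 across, 22 tall, 12 g
- bead3_mid (a point): centre of the teal barrel-shaped wooden bead, 25 across, 22 tall, 12 g
- bead4_mid (a point): centre of the brown barrel-shaped wooden bead, 25 across, 22 tall, 12 g
- tape: bystander: roll of black tape standing on its flat side, 92 across, 48 tall; origin at the centre of its underside
- marker_blue: bystander: white paint marker with a blue cap, 135 long, 16 thick, lying; origin at the centre of its underside
- marker_black: bystander: black paint marker with a grey cap, 135 long, 16 thick, lying; origin at the centre of its underside
- paint_jar: bystander: small red paint jar with a red cap, 52 across, 62 tall; origin at the centre of its underside
- pencil_case: bystander: purple pencil case with round dots, 90 x 200 x 55; origin at the centre of its underside

How it is judged:
By the outcome, as a careful person would: the job done as asked, in the order asked, and still so for the second after the job is handed in, with the robot touching nothing.
It also fails if it takes over 72 s, if anything falls off the work surface, if the arm or the gripper's body presses on something with over 40 N, if the wrist force passes 120 N, or if a joint passes its speed limit or range.

### The arm

A 6-joint arm with a two-finger parallel gripper is mounted at the origin on the work surface. World frame = base frame: x ahead of the robot, y to its left, z up, the work surface at z = 0. Lengths are in m, angles in rad, forces in N, time in s.
With the tool pointing down it reaches from about 0.25 to 0.775 m from the base axis. Payload 4 kg.
Tool frame: the origin (TCP) lies on the centre line of the jaws, within the pads' length; the fingertips stand 25 mm ahead of it and the grasp point (between the pads) lies 6 mm ahead of it; z points along the fingers, y is the line along which they close (so a half turn about z gives the same grasp; the last joint's range is limited). The gripper opens to 94 mm and grips with 3 to 60 N. Pads are 16 mm wide; open, the fingers measure 119 mm over their backs; the gripper's body (75 mm by 177 mm) begins 78 mm behind the grasp point.
Start: joints at [-1.389, 0.087, 1.371, -0, 1.684, -0.103], TCP at [0.155, -0.528, 0.231] pointing down, gripper open.
Joint ranges: [-3.1, 3.1], [-0.76, 2.03], [0.27, 2.55], [-1.08, 4.22], [0.17, 2.65], [-2.57, 2.57]. Speed limits (rad/s): [2.79, 2.79, 3.14, 3.14, 3.14, 3.14].

### API

Orientations are given as [roll, pitch, yaw] about the fixed x, y, z axes, in that order (R = Rz(yaw) Ry(pitch) Rx(roll)).
In Python, from bench import robot, imaging gives the robot as it stands. The module is installed in compiled form; this text tells all that it offers.
- The arm moves only by the tool drive_tool, never from a script. Its argument "series" is a list of rows, each a list of 3 entries, a list of its own where there are three numbers: the finger opening in m, from 0 to 0.094, then the shift along the tool's x, y, z in m, then the turn, a rotation vector about the tool's x, y, z in rad. A call has 1 to 5 rows; each row is the pose to reach, as a shift and turn from the pose commanded when the call began, along the tool's axes at that moment; what a row does not reach only later rows make up. A row lasts 1/8 s, in which the tool goes at most 62.5 mm and 10.7 degrees, less where a joint would pass 70% of its speed; a pose out of reach is approached as far as the arm can. A call with a gripper value outside its range is refused whole. The fingers move at their own pace and stop on an object; the grip force is fixed at half the most. Time passes only in rows, so rows that repeat a pose let the fingers close. It gives the time, the measured TCP pose, the force, the opening and the grip force at its end, in the units of the state.
- robot.get_obs(): the state, without advancing time (a new reading comes with each control period).
- imaging.snapshot(name): name is "side" or "top" or "wrist"; returns the picture (400x640x3 uint8, red, green, blue); there is no depth.
- imaging.get_calibration(name): a dict with "intrinsics" (3x3 intrinsics, pixels), "position" and "rotation" of the camera in the world. Camera axes: x right, y up, looking along -z (the intrinsics and any distortion apply to the point x, -y, -z); pixel columns grow to the right and rows downward; lengths in m; the calibration is good to about 2 mm. A picture is of the moment at which its call begins: read the wrist's pose just before it. get_calibration takes no time and is no camera call; for the wrist camera it gives the pose at the moment of the call.
- robot.close_job(): hands the job in; it is judged then, once.
The state is a dict: "time": time; "joint_positions": joint angles; "qvel": joint speeds; "joint_torque": joint torques, N m; "tool_pos": TCP position; "ee_rot": TCP orientation; "wrist_force": force on the tool from outside, world axes, zero at the start; "wrist_torque": the same for the moment, N m; "width": finger opening in m; "finger_force": force on a finger pad.
Only numpy, scipy, OpenCV 4.12 (cv2) and the standard library are available. Lean on these libraries where they do the work, as an engineer would, in place of code of your own. Each camera call takes 0.05 s, during which the arm holds its last target. There are 200 camera calls.

## Working session

There is one attempt and no reset: what is moved stays moved. The work goes in short steps, Python scripts to look and compute and a tool call to move; the robot and the scene stay as the last step left them, time stands still between calls to the robot, and variables do not carry over. Pictures are saved under pics/ and viewed, at most 10 in all, crops included, and the job is handed in when it is done.

Besides the shell and the picture viewer there is one more tool, called as name(argument=value, ...), one argument or row to a line, values as JSON. drive_tool: Moves the arm, as the interface text tells. Its arguments: {"type":"object","properties":{"series":{"type":"array"}},"required":["series"]}

```bash
mkdir -p pics; python3 - <<'E'
from bench import robot, imaging
import cv2, numpy as np
o=robot.get_obs(); print({k:np.round(v,3).tolist() for k,v in o.items()})
for n in("top","side"):
    im=imaging.snapshot(n); cv2.imwrite(f"pics/{n}0.png",im[:,:,::-1]); c=imaging.get_calibration(n)
    print(n,np.round(c["intrinsics"],1).tolist(),np.round(c["position"],3),np.round(c["rotation"],3).tolist(),c.keys())
E
```

```text
{'time': 0.0, 'joint_positions': [-1.389, 0.088, 1.372, -0.0, 1.684, -0.103], 'qvel': [-0.0, 0.001, 0.001, 0.001, -0.0, 0.0], 'joint_torque': [-0.002, -34.018, -30.243, 0.072, 0.033, -0.0], 'tool_pos': [0.154, -0.527, 0.229], 'ee_rot': [-3.139, -0.0, 0.285], 'wrist_force': [0.232, 0.68, 0.096], 'wrist_torque': [0.006, -0.011, -0.004], 'finger_force': 0.0, 'width': 0.094}
top [[412.1, 0.0, 315.4], [0.0, 412.1, 213.1], [0.0, 0.0, 1.0]] [ 0.364 -0.035  1.086] [0.21, 0.002, -1.555] dict_keys(['intrinsics', 'position', 'rotation'])
side [[384.2, 0.0, 329.5], [0.0, 384.2, 198.1], [0.0, 0.0, 1.0]] [ 0.051 -0.812  0.713] [0.976, -0.021, -0.543] dict_keys(['intrinsics', 'position', 'rotation'])
```

View pics/top0.png

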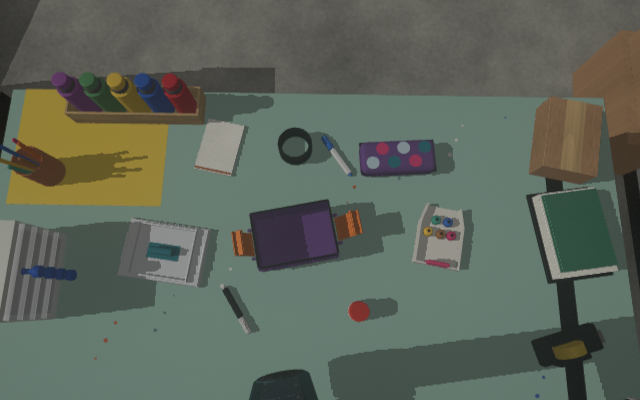

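View pics/side0.png

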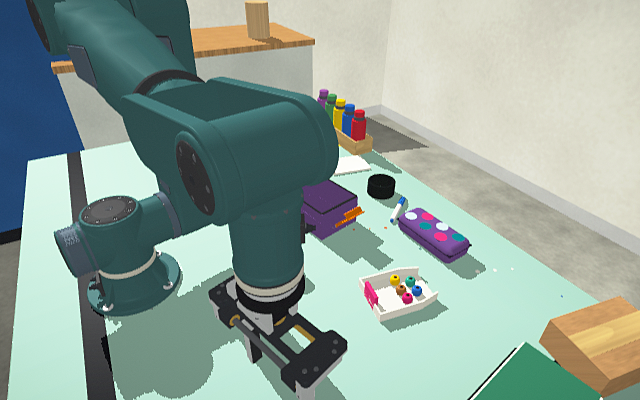

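```bash
cat > h.py <<'E'
from bench import robot, imaging
import cv2, numpy as np
from scipy.spatial.transform import Rotation as R
def eul(r): return R.from_euler('xyz',r)
def cal(n):
    c=imaging.get_calibration(n); return c["intrinsics"],np.array(c["position"]),eul(c["rotation"])
def ray(c,p,z):
    K,P,Q=c; p=np.atleast_2d(np.float64(p))
    d=np.c_[(p[:,0]-K[0,2])/K[0,0],-(p[:,1]-K[1,2])/K[1,1],-np.ones(len(p))]
    d=Q.apply(d); return P+d*((z-P[2])/d[:,2])[:,None]
def proj(c,X):
    K,P,Q=c; d=Q.inv().apply(np.atleast_2d(X)-P); return np.c_[K[0,2]-K[0,0]*d[:,0]/d[:,2],K[1,2]+K[1,1]*d[:,1]/d[:,2]]
def mask(im,lo,hi,roi=None):
    h=cv2.cvtColor(im,cv2.COLOR_RGB2HSV); m=cv2.inRange(h,lo,hi)
    if roi: k=np.zeros_like(m); x0,y0,x1,y1=roi; k[y0:y1,x0:x1]=255; m&=k
    return m
def big(m,n=1):
    c=sorted(cv2.findContours(m,cv2.RETR_EXTERNAL,cv2.CHAIN_APPROX_NONE)[0],key=cv2.contourArea)[::-1]; return c[:n]
def obs():
    o=robot.get_obs(); print("t",round(o["time"],2),"pos",np.round(o["tool_pos"],4),"rot",np.round(o["ee_rot"],4),"w",round(o["width"],4),"F",np.round(o["wrist_force"],1)); return o
def goto(pos,rpy):
    "shift (tool axes) and rotvec to reach world pose"
    o=robot.get_obs(); Q=eul(o["ee_rot"]); d=Q.inv().apply(np.array(pos)-o["tool_pos"]); r=(Q.inv()*eul(rpy)).as_rotvec()
    print("shift",np.round(d,4).tolist(),"turn",np.round(r,4).tolist())
E
python3 - <<'E'
from h import *
im=cv2.imread("pics/top0.png")[:,:,::-1].copy(); c=cal("top"); h=cv2.cvtColor(im,cv2.COLOR_RGB2HSV)
for n,p in dict(box=(270,240),boxr=(254,240),clipL=(243,243),clipR=(354,224),teal=(160,252),pink=(437,263),lid=(190,235),tray=(425,240)).items(): print(n,h[p[1],p[0]])
def rect(n,m,z):
    r=cv2.minAreaRect(big(m)[0]); print(n,np.round(r[0]),ray(c,r[0],z).round(3)[0],np.round(ray(c,cv2.boxPoints(r),z)[:,:2],3).tolist())
rect("box",mask(im,(115,60,20),(150,255,255),(240,190,350,285)),.09)
rect("clipL",mask(im,(3,120,60),(18,255,255),(225,210,262,275)),.08)
rect("clipR",mask(im,(3,120,60),(18,255,255),(330,200,370,250)),.08)
rect("lidgrip",mask(im,(80,110,30),(100,255,255),(135,230,195,275)),.043)
rect("pink",mask(im,(155,100,60),(175,255,255),(415,255,460,275)),.046)
K,P,Q=cal("wrist"); o=obs(); T=eul(o["ee_rot"])
print("wristcam in tool",T.inv().apply(P-o["tool_pos"]).round(4),(T.inv()*Q).as_matrix().round(3).tolist(),K.round(1).tolist())
E
```

```text
box [133  63  65]
boxr [80 17 45]
clipL [ 10 136  86]
clipR [ 10 140  84]
teal [ 93 120  89]
pink [171 148 138]
lid [ 75   4 142]
tray [ 30  15 101]
box [295. 234.] [0.525 0.019 0.09 ] [[0.571, 0.123], [0.606, -0.061], [0.479, -0.083], [0.446, 0.096]]
clipL [242. 243.] [0.501 0.148 0.08 ] [[0.53, 0.178], [0.538, 0.131], [0.473, 0.118], [0.465, 0.165]]
clipR [348. 224.] [ 0.552 -0.111  0.08 ] [[0.577, -0.074], [0.591, -0.135], [0.527, -0.148], [0.514, -0.088]]
lidgrip [163. 251.] [0.482 0.357 0.043] [[0.469, 0.396], [0.505, 0.394], [0.494, 0.317], [0.459, 0.319]]
pink [437. 263.] [ 0.462 -0.338  0.046] [[0.461, -0.308], [0.472, -0.311], [0.463, -0.368], [0.452, -0.366]]
t 0.1 pos [ 0.1544 -0.5274  0.2294] rot [-3.1396e+00 -2.0000e-04  2.8480e-01] w 0.0936 F [ 0.3 -0.4  0.4]
wristcam in tool [ 0.0704 -0.0016 -0.1539] [[0.0, 0.969, 0.246], [1.0, -0.001, 0.0], [0.0, 0.246, -0.969]] [[286.3, 0.0, 316.6], [0.0, 286.3, 196.3], [0.0, 0.0, 1.0]]
```

```bash
python3 - <<'E'
from h import *
goto([.47,-.338,.20],[np.pi,0,1.417])
E
```

```text
shift [0.3561, -0.0931, 0.0297] turn [-0.0017, -0.0013, -1.1322]
```

drive_tool(
  series=[
    [0.05, [0.05, -0.013, 0.004], [0, 0, -0.16]],
    [0.05, [0.1, -0.026, 0.008], [0, 0, -0.32]],
    [0.05, [0.16, -0.042, 0.014], [0, 0, -0.5]],
    [0.05, [0.22, -0.058, 0.018], [0, 0, -0.68]],
    [0.05, [0.27, -0.07, 0.022], [0, 0, -0.86]],
  ],
)

```text
time: 0.72
tool_pos: [0.3955, -0.3831, 0.2078]
ee_rot: [-3.141, -0.0, 1.152]
wrist_force: [0.0, -0.5, -0.0]
width: 0.0507
finger_force: 0.0
```

```bash
python3 - <<'E'
from h import *
obs();goto([.47,-.338,.20],[np.pi,0,1.417])
E
```

```text
t 0.72 pos [ 0.3955 -0.3831  0.2078] rot [-3.1409e+00 -4.0000e-04  1.1516e+00] w 0.0507 F [ 0.  -0.5 -0. ]
shift [0.0715, 0.0497, 0.0078] turn [-0.0006, -0.0005, -0.2654]
```

drive_tool(
  series=[
    [0.05, [0.035, 0.025, 0.004], [0, 0, -0.135]],
    [0.05, [0.071, 0.05, 0.008], [0, 0, -0.265]],
    [0.05, [0.071, 0.05, 0.008], [0, 0, -0.265]],
  ],
)

```text
time: 1.1
tool_pos: [0.4704, -0.3387, 0.199]
ee_rot: [-3.14, -0.002, 1.414]
wrist_force: [0.5, -0.5, -0.2]
width: 0.0501
finger_force: 0.0
```

```bash
python3 - <<'E'
from h import *
obs();c=cal("wrist");im=imaging.snapshot("wrist");cv2.imwrite("pics/w1.png",im[:,:,::-1])
m=mask(im,(150,100,50),(178,255,255))
for k in big(m,3):
    r=cv2.minAreaRect(k); print(cv2.contourArea(k),np.round(r[0]),ray(c,r[0],.046).round(4)[0],np.round(ray(c,cv2.boxPoints(r),.046)[:,:2],4).tolist())
E
```

```text
t 1.1 pos [ 0.4704 -0.3387  0.199 ] rot [-3.1397e+00 -1.7000e-03  1.4141e+00] w 0.0501 F [ 0.5 -0.5 -0.2]
964.0 [568. 106.] [ 0.7368 -0.2888  0.046 ] [[0.7117, -0.2874], [0.7379, -0.2648], [0.7618, -0.2903], [0.7356, -0.3139]]
686.5 [610.  12.] [ 0.7709 -0.2079  0.046 ] [[0.7529, -0.1954], [0.7872, -0.2008], [0.7893, -0.2207], [0.7543, -0.2152]]
402.5 [312. 191.] [ 0.4636 -0.3367  0.046 ] [[0.4529, -0.3654], [0.4645, -0.3075], [0.4739, -0.3093], [0.4627, -0.3673]]
```

View pics/w1.png

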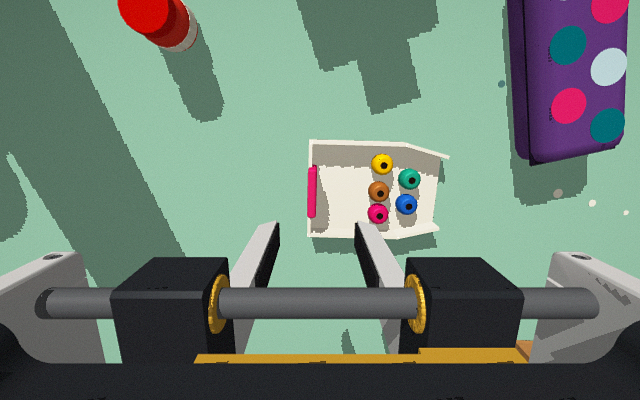

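```bash
python3 - <<'E'
from h import *
goto([.4636,-.3367,.037],[np.pi,0,1.40])
E
```

```text
shift [0.0021, -0.0058, 0.1624] turn [-0.002, -0.0006, 0.0114]
```

drive_tool(
  series=[
    [0.05, [0.001, -0.004, 0.05], [0, 0, 0.011]],
    [0.05, [0.002, -0.006, 0.1], [0, 0, 0.011]],
    [0.05, [0.002, -0.006, 0.14], [0, 0, 0.011]],
    [0.05, [0.002, -0.006, 0.163], [0, 0, 0.011]],
    [0.03, [0.002, -0.006, 0.163], [0, 0, 0.011]],
  ],
)

```text
time: 1.78
tool_pos: [0.4607, -0.3376, 0.0351]
ee_rot: [-3.137, -0.002, 1.396]
wrist_force: [-0.2, -0.0, -0.1]
width: 0.0434
finger_force: 0.0
```

drive_tool(
  series=[
    [0.0, [0, 0, 0], [0, 0, 0]],
    [0.0, [0, 0, 0], [0, 0, 0]],
    [0.0, [0, 0, 0], [0, 0, 0]],
    [0.0, [0, 0, 0], [0, 0, 0]],
  ],
)

```text
time: 2.28
tool_pos: [0.464, -0.3385, 0.0387]
ee_rot: [3.139, 0.001, 1.399]
wrist_force: [0.4, -1.2, 2.7]
width: 0.01
finger_force: 30.0
```

```bash
python3 - <<'E'
from h import *
obs()
c=cal("top");im=imaging.snapshot("top");cv2.imwrite("pics/t1.png",im[:,:,::-1])
E
```

```text
t 2.27 pos [ 0.464  -0.3385  0.0387] rot [3.1393e+00 1.4000e-03 1.3990e+00] w 0.01 F [ 0.4 -1.2  2.7]
```

```bash
cat >> h.py <<'E'
def plan(start,wps,w):
    "start,(pos,Rot); wps: list of (pos,Rot,nrows); prints rows per 5-row call"
    p,Q=np.array(start[0]),start[1]; path=[]
    for q,S,n in wps:
        q=np.array(q); rv=(Q.inv()*S).as_rotvec()
        for i in range(1,n+1): path.append((p+(q-p)*i/n,Q*R.from_rotvec(rv*i/n)))
        p,Q=q,S
    p,Q=np.array(start[0]),start[1]
    for k in range(0,len(path),5):
        rows=[[w,np.round(Q.inv().apply(a-p),3).tolist(),np.round((Q.inv()*B).as_rotvec(),3).tolist()] for a,B in path[k:k+5]]
        print(rows); r=rows[-1]; p=p+Q.apply(r[1]); Q=Q*R.from_rotvec(r[2])
    print("end",p.round(3),Q.as_euler('xyz').round(3))
BOX=np.array([.5265,.0185,0]); BY=.19
def bw(l): return BOX+R.from_euler('z',BY).apply(l)
def tooltray(yaw,th): return R.from_euler('z',yaw)*R.from_euler('y',th)*R.from_matrix(np.array([[0,1,0],[1,0,0],[0,0,-1]]).T)
def tcp_mouth(mouth,yaw,th): S=tooltray(yaw,th); return mouth-S.apply([0,.155,.0347]),S
E
python3 - <<'E'
from h import *
o=obs(); print(np.round(o["joint_positions"],3)); Q=eul(o["ee_rot"]); p=o["tool_pos"]
L=Q*R.from_rotvec([-.14,0,0])
a,S=tcp_mouth(bw([0,-.06,.17]),np.pi/2+BY,-.14)
print(a)
m=(p+[0,0,.2]+a)/2;
plan((p,Q),[(p+[0,0,.02],Q,1),(p+[0,0,.16],L,4),(a+[0,0,.02],S,14)],0)
E
```

```text
t 2.33 pos [ 0.464  -0.3385  0.0387] rot [3.1395e+00 1.5000e-03 1.3990e+00] w 0.0101 F [ 0.6 -0.2  3.4]
[-0.729  0.253  1.572 -0.     1.314 -0.557]
[ 0.56773274 -0.19589669  0.18273131]
[[0, [-0.0, 0.0, -0.02], [0.0, 0.0, 0.0]], [0, [-0.0, 0.0, -0.055], [-0.035, 0.0, -0.0]], [0, [-0.0, 0.0, -0.09], [-0.07, 0.0, -0.0]], [0, [-0.0, 0.0, -0.125], [-0.105, 0.0, -0.0]], [0, [-0.0, 0.0, -0.16], [-0.14, 0.0, -0.0]]]
[[0, [0.011, 0.006, 0.001], [0.0, 0.019, -0.137]], [0, [0.022, 0.011, 0.001], [0.0, 0.039, -0.273]], [0, [0.034, 0.017, 0.002], [0.0, 0.058, -0.41]], [0, [0.045, 0.023, 0.002], [0.0, 0.078, -0.547]], [0, [0.056, 0.028, 0.002], [0.0, 0.097, -0.683]]]
[[0, [0.005, 0.012, 0.002], [-0.0, 0.02, -0.137]], [0, [0.01, 0.023, 0.003], [-0.0, 0.039, -0.274]], [0, [0.016, 0.034, 0.004], [-0.0, 0.059, -0.41]], [0, [0.021, 0.046, 0.006], [-0.0, 0.078, -0.547]], [0, [0.026, 0.057, 0.007], [-0.0, 0.098, -0.684]]]
[[0, [-0.003, 0.012, 0.002], [-0.0, 0.019, -0.136]], [0, [-0.007, 0.024, 0.003], [-0.0, 0.039, -0.273]], [0, [-0.01, 0.036, 0.004], [-0.0, 0.058, -0.41]], [0, [-0.013, 0.048, 0.006], [-0.0, 0.078, -0.546]]]
end [ 0.567 -0.196  0.202] [ 3.001 -0.    -2.952]
```

drive_tool(
  series=[
    [0, [0, 0, -0.02], [0, 0, 0]],
    [0, [0, 0, -0.055], [-0.035, 0, 0]],
    [0, [0, 0, -0.09], [-0.07, 0, 0]],
    [0, [0, 0, -0.125], [-0.105, 0, 0]],
    [0, [0, 0, -0.16], [-0.14, 0, 0]],
  ],
)

```text
time: 2.95
tool_pos: [0.4626, -0.3373, 0.1977]
ee_rot: [3.003, -0.001, 1.399]
wrist_force: [0.2, 0.4, -1.8]
width: 0.0097
finger_force: 30.0
```

drive_tool(
  series=[
    [0, [0.006, 0.003, 0.001], [0, 0.01, -0.07]],
    [0, [0.017, 0.008, 0.001], [0, 0.03, -0.2]],
    [0, [0.03, 0.015, 0.002], [0, 0.05, -0.35]],
    [0, [0.043, 0.022, 0.002], [0, 0.075, -0.52]],
    [0, [0.056, 0.028, 0.002], [0, 0.097, -0.683]],
  ],
)

```text
time: 3.58
tool_pos: [0.5003, -0.2871, 0.1993]
ee_rot: [3.002, -0.001, 2.094]
wrist_force: [0.7, 0.4, -2.1]
width: 0.0095
finger_force: 30.0
```

```bash
python3 - <<'E'
from h import *
o=obs(); print(np.round(o["joint_positions"],3)); Q=eul(o["ee_rot"]); p=o["tool_pos"]
im=imaging.snapshot("wrist");cv2.imwrite("pics/w2.png",im[:,:,::-1])
E
```

```text
t 3.58 pos [ 0.5003 -0.2871  0.1993] rot [ 3.0018e+00 -1.4000e-03  2.0940e+00] w 0.0095 F [ 0.7  0.4 -2.1]
[-0.694  0.109  1.415  0.132  1.57  -1.214]
```

View pics/w2.png

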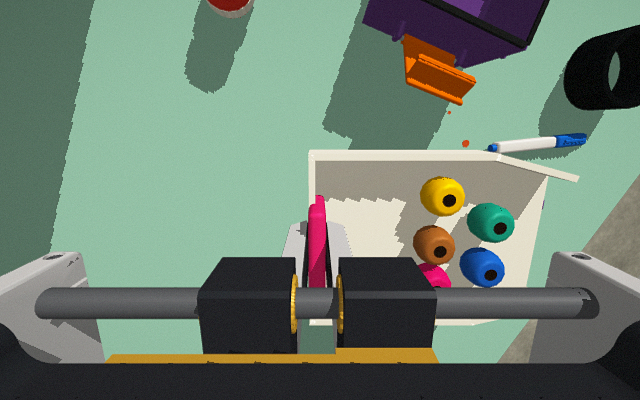

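drive_tool(
  series=[
    [0, [0.005, 0.012, 0.002], [0, 0.02, -0.137]],
    [0, [0.01, 0.023, 0.003], [0, 0.039, -0.274]],
    [0, [0.016, 0.034, 0.004], [0, 0.059, -0.41]],
    [0, [0.021, 0.046, 0.006], [0, 0.078, -0.547]],
    [0, [0.026, 0.057, 0.007], [0, 0.098, -0.684]],
  ],
)

```text
time: 4.25
tool_pos: [0.5373, -0.2365, 0.2003]
ee_rot: [3.001, -0.002, 2.782]
wrist_force: [-0.6, -0.7, -2.1]
width: 0.0097
finger_force: 30.0
```

drive_tool(
  series=[
    [0, [-0.003, 0.012, 0.002], [0, 0.019, -0.136]],
    [0, [-0.007, 0.024, 0.003], [0, 0.039, -0.273]],
    [0, [-0.01, 0.036, 0.004], [0, 0.058, -0.41]],
    [0, [-0.013, 0.048, 0.006], [0, 0.078, -0.546]],
    [0, [-0.013, 0.048, 0.006], [0, 0.078, -0.546]],
  ],
)

```text
time: 4.88
tool_pos: [0.5671, -0.1956, 0.201]
ee_rot: [3.0, -0.002, -2.954]
wrist_force: [0.3, -0.3, -1.0]
width: 0.01
finger_force: 30.0
```

```bash
python3 - <<'E'
from h import *
o=obs(); print(np.round(o["joint_positions"],3)); Q=eul(o["ee_rot"]); p=o["tool_pos"]
c=cal("top");im=imaging.snapshot("top");cv2.imwrite("pics/t2.png",im[:,:,::-1])
c=cal("wrist");im=imaging.snapshot("wrist");cv2.imwrite("pics/w3.png",im[:,:,::-1])
y=np.pi/2+BY
W=[]
for th,l,z,n in[(0,-.06,.15,3),(.35,-.05,.125,5),(.55,-.05,.12,4),(.75,-.05,.12,4),(.9,-.05,.12,4)]:
    a,S=tcp_mouth(bw([0,l,z]),y,th); W.append((a,S,n)); print(a.round(3))
plan((p,Q),W,0)
E
```

```text
t 4.88 pos [ 0.5671 -0.1956  0.201 ] rot [ 2.9997e+00 -2.4000e-03 -2.9539e+00] w 0.01 F [ 0.3 -0.3 -1. ]
[-0.486  0.262  1.234  0.111  1.736 -2.231]
[ 0.567 -0.193  0.185]
[ 0.561 -0.162  0.211]
[ 0.557 -0.143  0.231]
[ 0.553 -0.119  0.251]
[ 0.549 -0.099  0.263]
[[0, [-0.0, 0.0, 0.006], [0.047, -0.001, -0.001]], [0, [-0.0, 0.0, 0.011], [0.095, -0.001, -0.002]], [0, [-0.001, 0.001, 0.017], [0.142, -0.002, -0.002]], [0, [-0.001, 0.007, 0.012], [0.212, -0.002, -0.002]], [0, [-0.001, 0.014, 0.008], [0.282, -0.002, -0.002]]]
[[0, [0.0, 0.006, -0.006], [0.07, -0.0, -0.0]], [0, [0.0, 0.011, -0.012], [0.14, -0.0, -0.0]], [0, [0.0, 0.017, -0.018], [0.21, -0.0, -0.0]], [0, [0.0, 0.021, -0.024], [0.26, -0.0, -0.0]], [0, [0.0, 0.025, -0.029], [0.31, -0.0, -0.0]]]
[[0, [0.0, 0.002, -0.007], [0.05, -0.001, -0.0]], [0, [0.0, 0.005, -0.014], [0.1, -0.001, -0.0]], [0, [0.0, 0.008, -0.021], [0.15, -0.001, -0.0]], [0, [0.0, 0.011, -0.028], [0.2, -0.001, -0.0]], [0, [0.0, 0.014, -0.035], [0.25, -0.001, -0.0]]]
[[0, [0.0, 0.002, -0.008], [0.05, 0.0, -0.0]], [0, [0.0, 0.004, -0.014], [0.087, 0.0, -0.0]], [0, [0.0, 0.006, -0.019], [0.125, 0.0, -0.0]], [0, [0.0, 0.008, -0.025], [0.162, 0.0, -0.0]], [0, [0.0, 0.01, -0.031], [0.2, 0.0, -0.0]]]
end [ 0.549 -0.098  0.263] [-2.242  0.    -2.951]
```

View pics/w3.png

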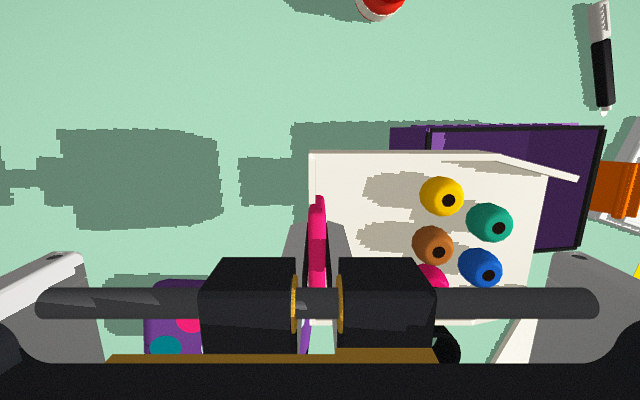

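```bash
python3 - <<'E'
from h import *
c=cal("wrist")
P=ray(c,[(605,127),(578,248),(430,131),(537,252)],.09);print(P.round(4), "diff",np.linalg.norm(P[0]-P[1]),P[0]-P[1])
print("model corner", [bw([sx*.07,.1,.09]).round(3).tolist() for sx in(-1,1)])
print(proj(c,[bw([sx*.07,sy*.1,.09]) for sx in(-1,1) for sy in (-1,1)]).round())
im=cv2.imread("pics/w3.png")[:,:,::-1].copy(); h=cv2.cvtColor(im,cv2.COLOR_RGB2HSV)
t=cv2.imread("pics/t2.png")
cv2.imwrite("pics/c.png",cv2.resize(np.vstack([t[170:310,200:420],t[170:310,200:420]*2]),None,fx=2,fy=2,interpolation=cv2.INTER_CUBIC))
E
```

```text
[[ 0.4385  0.1091  0.09  ]
 [ 0.5733  0.137   0.09  ]
 [ 0.4784 -0.0832  0.09  ]
 [ 0.5847  0.0843  0.09  ]] diff 0.13758042742953402 [-0.1347257  -0.02788118  0.        ]
model corner [[0.439, 0.103, 0.09], [0.576, 0.13, 0.09]]
[[421. 127.]
 [601. 126.]
 [410. 262.]
 [572. 250.]]
```

drive_tool(
  series=[
    [0, [0, 0, 0.006], [0.047, 0, 0]],
    [0, [0, 0, 0.011], [0.095, 0, 0]],
    [0, [-0.001, 0.001, 0.017], [0.142, 0, 0]],
    [0, [-0.001, 0.007, 0.012], [0.212, 0, 0]],
    [0, [-0.001, 0.014, 0.008], [0.282, 0, 0]],
  ],
)

```text
time: 5.6
tool_pos: [0.5642, -0.1817, 0.1955]
ee_rot: [-3.0, -0.002, -2.956]
wrist_force: [-0.1, -1.4, -2.2]
width: 0.0094
finger_force: 30.0
```

drive_tool(
  series=[
    [0, [0, 0.006, -0.006], [0.07, 0, 0]],
    [0, [0, 0.011, -0.012], [0.14, 0, 0]],
    [0, [0, 0.017, -0.018], [0.21, 0, 0]],
    [0, [0, 0.021, -0.024], [0.26, 0, 0]],
    [0, [0, 0.025, -0.029], [0.31, 0, 0]],
  ],
)

```text
time: 6.22
tool_pos: [0.5588, -0.1528, 0.2208]
ee_rot: [-2.691, -0.001, -2.955]
wrist_force: [0.1, -0.2, -2.8]
width: 0.0098
finger_force: 30.0
```

drive_tool(
  series=[
    [0, [0, 0.002, -0.007], [0.05, 0, 0]],
    [0, [0, 0.005, -0.014], [0.1, 0, 0]],
    [0, [0, 0.008, -0.021], [0.15, 0, 0]],
    [0, [0, 0.011, -0.028], [0.2, 0, 0]],
    [0, [0, 0.014, -0.035], [0.25, 0, 0]],
  ],
)

```text
time: 6.85
tool_pos: [0.5536, -0.1256, 0.246]
ee_rot: [-2.442, -0.0, -2.955]
wrist_force: [-0.1, -0.3, -2.1]
width: 0.0101
finger_force: 30.0
```

drive_tool(
  series=[
    [0, [0, 0.002, -0.008], [0.05, 0, 0]],
    [0, [0, 0.004, -0.014], [0.087, 0, 0]],
    [0, [0, 0.006, -0.019], [0.125, 0, 0]],
    [0, [0, 0.008, -0.025], [0.162, 0, 0]],
    [0, [0, 0.01, -0.031], [0.2, 0, 0]],
  ],
)

```text
time: 7.48
tool_pos: [0.5487, -0.0983, 0.2635]
ee_rot: [-2.241, -0.0, -2.954]
wrist_force: [0.1, -0.2, -2.1]
width: 0.0094
finger_force: 30.0
```

drive_tool(
  series=[
    [0, [0, 0, 0], [0, 0, 0]],
    [0, [0, 0, 0], [0, 0, 0]],
    [0, [0, 0, 0], [0, 0, 0]],
    [0, [0, 0, 0], [0, 0, 0]],
  ],
)

```text
time: 7.98
tool_pos: [0.5491, -0.0985, 0.2634]
ee_rot: [-2.242, -0.001, -2.953]
wrist_force: [0.5, -0.2, -1.8]
width: 0.0095
finger_force: 30.0
```

```bash
python3 - <<'E'
from h import *
o=obs(); print(np.round(o["joint_positions"],3))
a=imaging.snapshot("wrist");b=imaging.snapshot("top")
cv2.imwrite("pics/p1.png",np.hstack([a[:,240:],b[100:300,180:380].repeat(2,0).repeat(2,1)])[:,:,::-1])
E
```

```text
t 7.97 pos [ 0.5491 -0.0985  0.2634] rot [-2.2419e+00 -1.5000e-03 -2.9527e+00] w 0.0095 F [ 0.5 -0.2 -1.8]
[ 0.186  0.065  1.574 -0.901  1.527 -1.52 ]
```

View pics/p1.png

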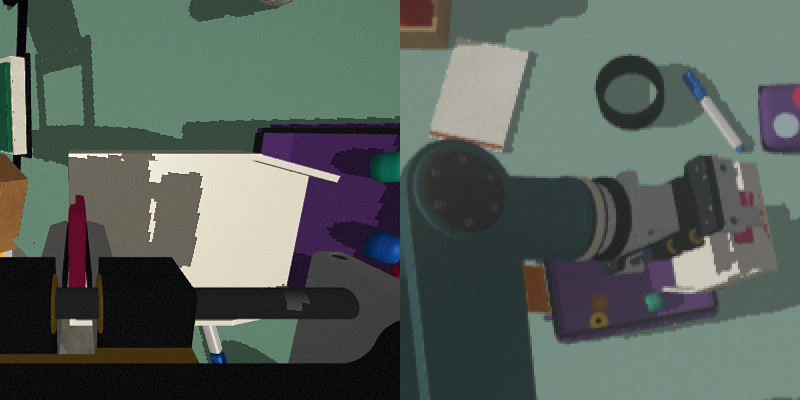

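```bash
python3 - <<'E'
from h import *
o=robot.get_obs(); Q=eul(o["ee_rot"]); p=o["tool_pos"]
y=np.pi/2+BY
plan((p,Q),[([.565,-.18,.29],tooltray(y,0.0),6),([.464,-.3385,.16],eul([np.pi,0,1.399]),13),([.464,-.3385,.06],eul([np.pi,0,1.399]),3),([.464,-.3385,.041],eul([np.pi,0,1.399]),3)],0)
E
```

```text
[[0, [-0.0, -0.012, 0.008], [-0.15, -0.0, -0.0]], [0, [-0.0, -0.024, 0.016], [-0.3, -0.001, -0.0]], [0, [-0.0, -0.036, 0.024], [-0.45, -0.001, -0.0]], [0, [-0.0, -0.048, 0.032], [-0.6, -0.001, -0.0]], [0, [-0.0, -0.06, 0.04], [-0.75, -0.002, -0.0]]]
[[0, [-0.0, -0.015, -0.002], [-0.15, -0.0, 0.0]], [0, [0.01, -0.024, 0.009], [-0.149, 0.011, 0.148]], [0, [0.02, -0.033, 0.021], [-0.149, 0.022, 0.297]], [0, [0.03, -0.042, 0.032], [-0.147, 0.033, 0.445]], [0, [0.04, -0.051, 0.043], [-0.145, 0.045, 0.594]]]
[[0, [0.002, -0.014, 0.011], [-0.0, -0.0, 0.148]], [0, [0.004, -0.028, 0.021], [-0.0, -0.0, 0.297]], [0, [0.007, -0.042, 0.031], [-0.0, -0.0, 0.446]], [0, [0.009, -0.056, 0.041], [-0.001, -0.0, 0.594]], [0, [0.011, -0.071, 0.051], [-0.001, -0.0, 0.743]]]
[[0, [-0.007, -0.012, 0.01], [0.0, -0.0, 0.149]], [0, [-0.015, -0.024, 0.02], [0.0, -0.0, 0.297]], [0, [-0.023, -0.036, 0.03], [0.0, -0.0, 0.446]], [0, [-0.031, -0.049, 0.04], [0.0, -0.0, 0.595]], [0, [-0.031, -0.049, 0.073], [0.0, -0.0, 0.595]]]
[[0, [0.0, 0.001, 0.033], [0.0, -0.0, -0.0]], [0, [0.0, 0.001, 0.067], [0.0, -0.0, -0.0]], [0, [0.0, 0.001, 0.073], [0.0, -0.0, -0.0]], [0, [0.0, 0.001, 0.079], [0.0, -0.0, -0.0]], [0, [0.0, 0.001, 0.086], [0.0, -0.0, -0.0]]]
end [ 0.464 -0.339  0.041] [ 3.141 -0.     1.399]
```

drive_tool(
  series=[
    [0, [0, -0.012, 0.008], [-0.15, 0, 0]],
    [0, [0, -0.024, 0.016], [-0.3, 0, 0]],
    [0, [0, -0.036, 0.024], [-0.45, 0, 0]],
    [0, [0, -0.048, 0.032], [-0.6, 0, 0]],
    [0, [0, -0.06, 0.04], [-0.75, 0, 0]],
  ],
)

```text
time: 8.7
tool_pos: [0.5621, -0.1663, 0.2868]
ee_rot: [-2.995, -0.0, -2.952]
wrist_force: [0.4, 0.6, -2.0]
width: 0.0101
finger_force: 30.0
```

drive_tool(
  series=[
    [0, [0, -0.015, -0.002], [-0.15, 0, 0]],
    [0, [0.01, -0.024, 0.009], [-0.149, 0.011, 0.148]],
    [0, [0.02, -0.033, 0.021], [-0.149, 0.022, 0.297]],
    [0, [0.03, -0.042, 0.032], [-0.147, 0.033, 0.445]],
    [0, [0.04, -0.051, 0.043], [-0.145, 0.045, 0.594]],
  ],
)

```text
time: 9.32
tool_pos: [0.5329, -0.2301, 0.2501]
ee_rot: [-3.138, -0.002, 2.73]
wrist_force: [0.0, -0.6, -2.2]
width: 0.0096
finger_force: 30.0
```

drive_tool(
  series=[
    [0, [0.002, -0.014, 0.011], [0, 0, 0.148]],
    [0, [0.004, -0.028, 0.021], [0, 0, 0.297]],
    [0, [0.007, -0.042, 0.031], [0, 0, 0.446]],
    [0, [0.009, -0.056, 0.041], [0, 0, 0.594]],
    [0, [0.011, -0.071, 0.051], [0, 0, 0.743]],
  ],
)

```text
time: 9.95
tool_pos: [0.4946, -0.2908, 0.1993]
ee_rot: [-3.138, 0.0, 1.988]
wrist_force: [0.2, 0.6, -1.1]
width: 0.0099
finger_force: 30.0
```

drive_tool(
  series=[
    [0, [-0.007, -0.012, 0.01], [0, 0, 0.149]],
    [0, [-0.015, -0.024, 0.02], [0, 0, 0.297]],
    [0, [-0.023, -0.036, 0.03], [0, 0, 0.446]],
    [0, [-0.031, -0.049, 0.04], [0, 0, 0.595]],
    [0, [-0.031, -0.049, 0.073], [0, 0, 0.595]],
  ],
)

```text
time: 10.58
tool_pos: [0.4633, -0.3408, 0.1286]
ee_rot: [3.14, 0.006, 1.396]
wrist_force: [0.4, -0.4, -1.4]
width: 0.0098
finger_force: 30.0
```

```bash
python3 - <<'E'
from h import *
o=obs(); goto([.464,-.3385,.0395],[np.pi,0,1.399])
E
```

```text
t 10.57 pos [ 0.4633 -0.3408  0.1286] rot [3.1402 0.0057 1.3956] w 0.0098 F [ 0.4 -0.4 -1.4]
shift [0.0029, 0.0001, 0.0891] turn [0.0014, 0.0057, -0.0034]
```

drive_tool(
  series=[
    [0, [0, 0, 0.04], [0, 0, 0]],
    [0, [0, 0, 0.07], [0, 0, 0]],
    [0, [0, 0, 0.08], [0, 0, 0]],
    [0, [0, 0, 0.087], [0, 0, 0]],
    [0, [0, 0, 0.088], [0, 0, 0]],
  ],
)

```text
time: 11.2
tool_pos: [0.4633, -0.3389, 0.0396]
ee_rot: [-3.14, 0.002, 1.398]
wrist_force: [0.5, -0.5, -1.8]
width: 0.0099
finger_force: 30.0
```

drive_tool(
  series=[
    [0, [0, 0, 0], [0, 0, 0]],
    [0.04, [0, 0, 0], [0, 0, 0]],
    [0.04, [0, 0, 0], [0, 0, 0]],
    [0.04, [0, 0, -0.03], [0, 0, 0]],
    [0.04, [0, 0, -0.09], [0, 0, 0]],
  ],
)

```text
time: 11.82
tool_pos: [0.4615, -0.337, 0.1268]
ee_rot: [-3.134, -0.003, 1.398]
wrist_force: [0.6, -1.0, 0.5]
width: 0.04
finger_force: 0.0
```

```bash
python3 - <<'E'
from h import *
o=obs(); Q=eul(o["ee_rot"]); p=o["tool_pos"]
imw=imaging.snapshot("wrist");cv2.imwrite("pics/w5.png",imw[:,:,::-1])
# to lid: view pose above lid, tool y along lid x ; lid yaw -.13
for y in (-.13,np.pi-.13): print(y, "q6", np.arctan2(.357,.482)-y+np.pi/2)
t=p.copy(); t[2]=.28
plan((p,Q),[(t,Q,3),([.40,.0,.33],eul([np.pi,0,.7]),8),([.482,.357,.20],eul([np.pi,0,-.13]),8)],.06)
E
```

```text
t 11.82 pos [ 0.4615 -0.337   0.1268] rot [-3.1336e+00 -2.5000e-03  1.3979e+00] w 0.04 F [ 0.6 -1.   0.5]
-0.13 q6 2.3382955069917823
3.0115926535897932 q6 -0.8032971465980108
[[0.06, [0.0, -0.0, -0.051], [0.0, 0.0, 0.0]], [0.06, [0.0, -0.001, -0.102], [0.0, 0.0, 0.0]], [0.06, [0.0, -0.001, -0.153], [0.0, 0.0, 0.0]], [0.06, [0.041, -0.016, -0.159], [-0.001, 0.0, 0.087]], [0.06, [0.081, -0.031, -0.165], [-0.002, 0.0, 0.174]]]
[[0.06, [0.037, -0.022, -0.006], [-0.001, 0.0, 0.088]], [0.06, [0.074, -0.043, -0.012], [-0.002, 0.0, 0.175]], [0.06, [0.111, -0.065, -0.018], [-0.003, 0.0, 0.262]], [0.06, [0.148, -0.086, -0.025], [-0.004, 0.0, 0.349]], [0.06, [0.185, -0.108, -0.031], [-0.005, 0.0, 0.437]]]
[[0.06, [0.024, -0.035, -0.006], [-0.001, 0.001, 0.087]], [0.06, [0.063, -0.059, 0.01], [-0.001, 0.001, 0.191]], [0.06, [0.102, -0.083, 0.027], [-0.001, 0.001, 0.294]], [0.06, [0.141, -0.108, 0.043], [-0.001, 0.001, 0.398]], [0.06, [0.18, -0.132, 0.059], [-0.001, 0.001, 0.502]]]
[[0.06, [0.022, -0.04, 0.017], [-0.0, -0.0, 0.104]], [0.06, [0.044, -0.08, 0.033], [-0.0, -0.0, 0.207]], [0.06, [0.067, -0.12, 0.049], [-0.0, -0.0, 0.311]], [0.06, [0.089, -0.159, 0.065], [-0.0, -0.0, 0.415]]]
end [0.482 0.356 0.2  ] [-3.141  0.    -0.13 ]
```

```bash
python3 - <<'E'
from h import *
o=obs(); Q=eul(o["ee_rot"]); p=o["tool_pos"]
t=p.copy(); t[2]=.17
D=eul([np.pi,0,1.441])
plan((p,Q),[(t,Q,1),([.468,-.20,.23],D,3),([.472,.2,.23],D,8),([.477,.357,.20],D,3)],.06)
E
```

```text
t 11.88 pos [ 0.466  -0.3408  0.1392] rot [3.1324 0.0082 1.3981] w 0.0402 F [ 2.2 -1.1  5.7]
[[0.06, [-0.0, 0.0, -0.031], [0.0, 0.0, 0.0]], [0.06, [0.046, -0.007, -0.051], [0.003, 0.003, -0.014]], [0.06, [0.092, -0.014, -0.072], [0.006, 0.006, -0.029]], [0.06, [0.138, -0.021, -0.092], [0.009, 0.008, -0.043]], [0.06, [0.188, -0.029, -0.093], [0.009, 0.008, -0.043]]]
[[0.06, [0.049, -0.006, 0.0], [0.0, 0.0, 0.0]], [0.06, [0.099, -0.012, 0.0], [0.0, 0.0, 0.0]], [0.06, [0.149, -0.018, 0.0], [0.0, 0.0, 0.0]], [0.06, [0.198, -0.024, 0.0], [0.0, 0.0, 0.0]], [0.06, [0.248, -0.03, 0.0], [0.0, 0.0, 0.0]]]
[[0.06, [0.05, -0.006, 0.0], [0.0, 0.0, 0.0]], [0.06, [0.099, -0.012, 0.0], [0.0, 0.0, 0.0]], [0.06, [0.151, -0.017, 0.01], [0.0, 0.0, 0.0]], [0.06, [0.203, -0.023, 0.02], [0.0, 0.0, 0.0]], [0.06, [0.256, -0.028, 0.03], [0.0, 0.0, 0.0]]]
end [0.477 0.358 0.2  ] [3.142 0.    1.441]
```

drive_tool(
  series=[
    [0.06, [0, 0, -0.035], [0, 0, 0]],
    [0.06, [0.046, -0.007, -0.06], [0, 0, -0.014]],
    [0.06, [0.092, -0.014, -0.08], [0, 0, -0.029]],
    [0.06, [0.138, -0.021, -0.1], [0, 0, -0.043]],
    [0.06, [0.188, -0.029, -0.1], [0, 0, -0.043]],
  ],
)

```text
time: 12.5
tool_pos: [0.4681, -0.1473, 0.2316]
ee_rot: [3.138, 0.003, 1.44]
wrist_force: [0.9, 0.6, 0.1]
width: 0.06
finger_force: 0.0
```

drive_tool(
  series=[
    [0.06, [0.049, -0.006, 0], [0, 0, 0]],
    [0.06, [0.099, -0.012, 0], [0, 0, 0]],
    [0.06, [0.149, -0.018, 0], [0, 0, 0]],
    [0.06, [0.198, -0.024, 0], [0, 0, 0]],
    [0.06, [0.248, -0.03, 0], [0, 0, 0]],
  ],
)

```text
time: 13.12
tool_pos: [0.4695, 0.1033, 0.2292]
ee_rot: [-3.142, 0.001, 1.441]
wrist_force: [0.1, -0.1, -0.4]
width: 0.0599
finger_force: 0.0
```

drive_tool(
  series=[
    [0.06, [0.05, -0.006, 0], [0, 0, 0]],
    [0.06, [0.099, -0.012, 0], [0, 0, 0]],
    [0.06, [0.15, -0.018, 0.01], [0, 0, 0]],
    [0.06, [0.195, -0.023, 0.02], [0, 0, 0]],
    [0.06, [0.225, -0.026, 0.03], [0, 0, 0]],
  ],
)

```text
time: 13.75
tool_pos: [0.4725, 0.3304, 0.1984]
ee_rot: [-3.14, -0.0, 1.443]
wrist_force: [0.3, -0.4, -0.4]
width: 0.0598
finger_force: 0.0
```

drive_tool(
  series=[
    [0.06, [0.02, -0.002, 0], [0, 0, 0]],
    [0.06, [0.03, -0.002, 0], [0, 0, 0]],
    [0.06, [0.03, -0.002, 0], [0, 0, 0]],
  ],
)

```text
time: 14.12
tool_pos: [0.4751, 0.3582, 0.199]
ee_rot: [-3.14, 0.001, 1.441]
wrist_force: [0.6, -0.2, 0.4]
width: 0.0603
finger_force: 0.0
```

```bash
python3 - <<'E'
from h import *
o=obs(); c=cal("wrist");im=imaging.snapshot("wrist");t=imaging.snapshot("top")
cv2.imwrite("pics/w6.png",im[:,:,::-1]);cv2.imwrite("pics/t6.png",t[:,:,::-1])
m=mask(im,(80,100,30),(100,255,255))
for k in big(m,3):
    r=cv2.minAreaRect(k); print(cv2.contourArea(k),np.round(r[0]),np.round(r[1]),ray(c,r[0],.043).round(4)[0],np.round(ray(c,cv2.boxPoints(r),.043)[:,:2],4).tolist())
cv2.imwrite("pics/v6.png",np.vstack([im[0:300],t[100:300]])[:,:,::-1])
E
```

```text
t 14.12 pos [0.4751 0.3582 0.199 ] rot [-3.1405e+00  6.0000e-04  1.4410e+00] w 0.0603 F [ 0.6 -0.2  0.4]
2228.5 [324. 178.] [69. 33.] [0.4841 0.3722 0.043 ] [[0.4712, 0.4115], [0.5061, 0.407], [0.4978, 0.3304], [0.4607, 0.3352]]
0.0 [170. 188.] [0. 0.] [0.3127 0.3825 0.043 ] [[0.3127, 0.3825], [0.3127, 0.3825], [0.3127, 0.3825], [0.3127, 0.3825]]
0.0 [167. 190.] [0. 0.] [0.3088 0.3807 0.043 ] [[0.3088, 0.3807], [0.3088, 0.3807], [0.3088, 0.3807], [0.3088, 0.3807]]
```

View pics/v6.png

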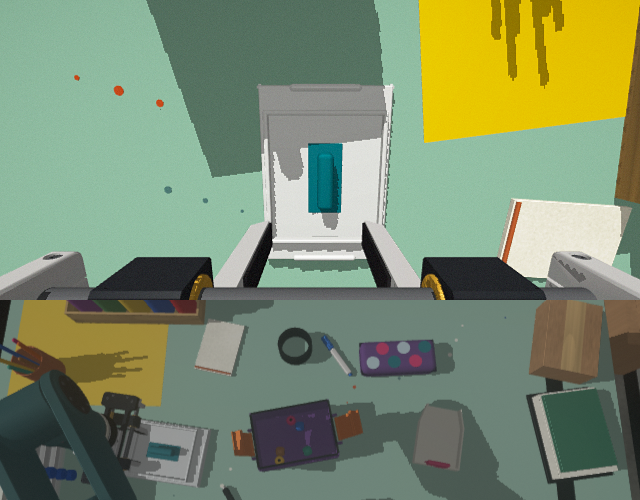

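```bash
python3 - <<'E'
from h import *
o=obs(); c=cal("wrist"); print(ray(c,[(325,182),(317,182),(333,182),(325,152),(325,212)],.043).round(4)); print(ray(c,[(324,178)],.019).round(4), ray(c,[(308,178),(341,178),(324,143),(324,213)],.019).round(4))
im=cv2.imread("pics/w6.png"); h=cv2.cvtColor(im,cv2.COLOR_BGR2HSV)
print(h[180,304:346].tolist())
print(h[140:222:2,325].tolist())
E
```

```text
t 14.22 pos [0.475  0.3574 0.199 ] rot [-3.1403e+00  9.0000e-04  1.4400e+00] w 0.06 F [-0.1  0.3 -0.2]
[[0.484  0.3663 0.043 ]
 [0.4752 0.3675 0.043 ]
 [0.4927 0.3652 0.043 ]
 [0.488  0.3989 0.043 ]
 [0.4797 0.332  0.043 ]]
[[0.4834 0.3664 0.019 ]] [[0.4647 0.3689 0.019 ]
 [0.5034 0.3638 0.019 ]
 [0.4885 0.4069 0.019 ]
 [0.4781 0.3233 0.019 ]]
[[38, 5, 226], [36, 6, 224], [45, 7, 226], [14, 12, 236], [93, 113, 154], [92, 232, 120], [92, 255, 123], [93, 247, 123], [93, 255, 121], [91, 255, 123], [91, 234, 121], [92, 255, 119], [92, 255, 123], [92, 255, 87], [93, 255, 105], [92, 255, 111], [92, 251, 117], [93, 255, 121], [92, 255, 123], [93, 255, 118], [93, 255, 121], [92, 232, 120], [92, 255, 118], [92, 255, 119], [92, 255, 112], [93, 255, 114], [93, 245, 107], [92, 252, 94], [93, 255, 80], [90, 223, 64], [92, 220, 72], [93, 244, 70], [91, 230, 71], [92, 252, 79], [93, 232, 77], [93, 247, 125], [93, 251, 124], [92, 164, 112], [19, 9, 224], [34, 8, 227], [45, 5, 224], [15, 5, 224]]
[[20, 5, 141], [0, 4, 142], [92, 247, 123], [92, 245, 125], [94, 245, 125], [92, 236, 123], [93, 249, 125], [92, 255, 132], [92, 255, 140], [93, 236, 133], [91, 255, 118], [92, 253, 122], [92, 255, 120], [92, 234, 123], [93, 253, 125], [92, 255, 121], [92, 253, 122], [93, 251, 124], [93, 255, 117], [92, 255, 119], [92, 232, 120], [92, 255, 120], [93, 249, 120], [92, 236, 121], [92, 255, 119], [92, 242, 119], [92, 255, 115], [93, 251, 120], [93, 255, 118], [92, 255, 114], [92, 255, 115], [92, 255, 116], [92, 242, 117], [91, 255, 111], [93, 255, 82], [92, 255, 68], [92, 120, 81], [20, 5, 142], [23, 7, 143], [66, 9, 142], [35, 11, 136]]
```

```bash
python3 - <<'E'
from h import *
goto([.484,.3663,.048],[np.pi,0,1.446])
E
```

```text
shift [0.0101, 0.0079, 0.1509] turn [-0.0013, 0.0008, -0.006]
```

drive_tool(
  series=[
    [0.05, [0.005, 0.004, 0.04], [0, 0, -0.006]],
    [0.05, [0.01, 0.008, 0.08], [0, 0, -0.006]],
    [0.05, [0.01, 0.008, 0.12], [0, 0, -0.006]],
    [0.05, [0.01, 0.008, 0.145], [0, 0, -0.006]],
    [0.05, [0.01, 0.008, 0.151], [0, 0, -0.006]],
  ],
)

```text
time: 14.85
tool_pos: [0.4826, 0.3653, 0.0453]
ee_rot: [-3.136, 0.004, 1.446]
wrist_force: [-0.3, -0.1, -0.1]
width: 0.0501
finger_force: 0.0
```

drive_tool(
  series=[
    [0.0, [0, 0, 0], [0, 0, 0]],
    [0.0, [0, 0, 0], [0, 0, 0]],
    [0.0, [0, 0, 0], [0, 0, 0]],
    [0.0, [0, 0, 0], [0, 0, 0]],
  ],
)

```text
time: 15.35
tool_pos: [0.4846, 0.3673, 0.0486]
ee_rot: [3.141, -0.001, 1.447]
wrist_force: [1.7, 0.4, 2.1]
width: 0.0176
finger_force: 30.0
```

```bash
python3 - <<'E'
from h import *
o=obs(); Q=eul(o["ee_rot"]); p=o["tool_pos"]
D=eul([np.pi,0,np.pi/2+.2]); b=BOX+[0,.004,0]
# stop beside the box, for a look: above left side
plan((p,Q),[(p+[0,0,.02],Q,1),(p+[0,0,.17],Q,4),(np.array([.50,.30,.24]),D,4)],0)
E
```

```text
t 15.35 pos [0.4846 0.3673 0.0486] rot [ 3.1410e+00 -6.0000e-04  1.4468e+00] w 0.0176 F [1.7 0.4 2.1]
[[0, [0.0, 0.0, -0.02], [0.0, 0.0, 0.0]], [0, [0.0, 0.0, -0.057], [0.0, 0.0, 0.0]], [0, [0.0, 0.0, -0.095], [0.0, 0.0, 0.0]], [0, [0.0, 0.0, -0.132], [0.0, 0.0, 0.0]], [0, [0.0, 0.0, -0.17], [0.0, 0.0, 0.0]]]
[[0, [-0.016, 0.006, -0.005], [0.0, -0.0, -0.081]], [0, [-0.032, 0.012, -0.011], [0.0, -0.0, -0.162]], [0, [-0.049, 0.018, -0.016], [0.001, -0.0, -0.243]], [0, [-0.065, 0.024, -0.021], [0.001, -0.0, -0.324]]]
end [0.5  0.3  0.24] [-3.141e+00 -1.000e-03  1.771e+00]
```

drive_tool(
  series=[
    [0, [0, 0, -0.02], [0, 0, 0]],
    [0, [0, 0, -0.057], [0, 0, 0]],
    [0, [0, 0, -0.095], [0, 0, 0]],
    [0, [0, 0, -0.132], [0, 0, 0]],
    [0, [0, 0, -0.17], [0, 0, 0]],
  ],
)

```text
time: 15.98
tool_pos: [0.4832, 0.3669, 0.2174]
ee_rot: [-3.137, 0.002, 1.447]
wrist_force: [-0.5, 0.2, -2.9]
width: 0.0177
finger_force: 30.0
```

```bash
python3 - <<'E'
from h import *
obs(); c=cal("top"); t=imaging.snapshot("top"); cv2.imwrite("pics/t7.png",t[:,:,::-1])
h=cv2.cvtColor(t,cv2.COLOR_RGB2HSV)
# profile perpendicular lines through box: along box x and y through centre
for nm,l0,l1 in(("x",[-.1,0,.093],[.1,0,.093]),("y",[0,-.13,.093],[0,.13,.093])):
    s=np.linspace(0,1,53 if nm=="x" else 66)[:,None]; l=np.array(l0)*(1-s)+np.array(l1)*s
    px=proj(c,np.array([bw(q) for q in l])).astype(np.float32)
    v=cv2.remap(h,px[:,0].reshape(-1,1),px[:,1].reshape(-1,1),cv2.INTER_NEAREST)[:,0]
    print(nm,[(int(round(1000*q["xy".index(nm)])),*map(int,a)) for q,a in zip(l,v)])
cr=t[190:290,225:380]; cv2.imwrite("pics/crop7.png",np.clip(cv2.resize(cr,None,fx=5,fy=5,interpolation=cv2.INTER_CUBIC)[:,:,::-1].astype(int)*2,0,255))
E
```

```text
t 15.97 pos [0.4832 0.3669 0.2174] rot [-3.1375e+00  2.3000e-03  1.4472e+00] w 0.0177 F [-0.5  0.2 -2.9]
x [(-100, 75, 43, 131), (-96, 76, 45, 131), (-92, 75, 43, 131), (-88, 76, 45, 131), (-85, 74, 41, 107), (-81, 80, 38, 81), (-77, 125, 42, 66), (-73, 133, 64, 64), (-69, 125, 31, 49), (-65, 132, 54, 61), (-62, 134, 70, 69), (-58, 134, 64, 68), (-54, 134, 71, 68), (-50, 133, 68, 68), (-46, 134, 73, 66), (-42, 133, 69, 67), (-38, 133, 69, 67), (-35, 132, 65, 67), (-31, 133, 69, 67), (-27, 134, 73, 66), (-23, 135, 70, 66), (-19, 134, 76, 67), (-15, 134, 72, 67), (-12, 134, 71, 68), (-8, 134, 72, 67), (-4, 133, 69, 67), (0, 134, 73, 66), (4, 133, 69, 67), (8, 132, 69, 67), (12, 133, 70, 66), (15, 133, 70, 66), (19, 132, 69, 67), (23, 166, 117, 74), (27, 170, 133, 88), (31, 170, 154, 119), (35, 169, 163, 133), (38, 170, 140, 95), (42, 168, 136, 94), (46, 133, 64, 64), (50, 130, 64, 60), (54, 131, 61, 59), (58, 131, 60, 60), (62, 132, 55, 60), (65, 125, 30, 51), (69, 76, 45, 108), (73, 75, 46, 132), (77, 76, 44, 132), (81, 74, 46, 132), (85, 74, 45, 131), (88, 76, 45, 131), (92, 75, 43, 
[... 761 characters left out ...]
 66), (14, 135, 70, 66), (18, 133, 70, 66), (22, 133, 69, 67), (26, 133, 72, 67), (30, 134, 73, 66), (34, 132, 69, 67), (38, 134, 71, 68), (42, 135, 71, 65), (46, 133, 70, 66), (50, 134, 66, 66), (54, 133, 68, 68), (58, 133, 69, 67), (62, 133, 70, 66), (66, 133, 69, 67), (70, 135, 70, 66), (74, 133, 69, 67), (78, 135, 69, 67), (82, 132, 69, 67), (86, 132, 64, 68), (90, 133, 61, 67), (94, 132, 57, 58), (98, 120, 22, 47), (102, 68, 25, 41), (106, 13, 116, 81), (110, 11, 141, 92), (114, 11, 141, 87), (118, 11, 139, 88), (122, 11, 138, 87), (126, 11, 133, 86), (130, 11, 143, 89)][ WARN:0@0.373] global loadsave.cpp:1063 imwrite_ Unsupported depth image for selected encoder is fallbacked to CV_8U.
```

View pics/crop7.png

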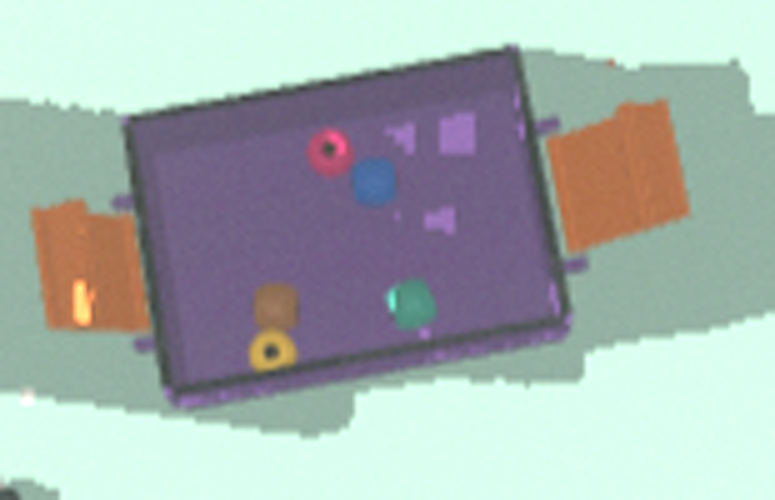

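```bash
python3 - <<'E'
from h import *
c=cal("top")
q=(np.array([(130,122),(517,52),(566,316),(171,386)])+.5)/5-.5+[225,190]
P=ray(c,q,.092)[:,:2]; print(P.round(4),"centre",P.mean(0).round(4))
for i in range(4): d=P[(i+1)%4]-P[i]; print(np.linalg.norm(d).round(4), np.arctan2(d[1],d[0]).round(3))
E
```

```text
[[ 0.5714  0.1296]
 [ 0.6099 -0.0608]
 [ 0.4789 -0.0857]
 [ 0.4423  0.1037]] centre [0.5256 0.0217]
0.1943 -1.371
0.1333 -2.954
0.1929 1.762
0.1317 0.199
```

```bash
sed -i 's/^BOX=.*/BOX=np.array([.5256,.0222,0]); BY=.197/' h.py; python3 - <<'E'
from h import *
o=obs(); Q=eul(o["ee_rot"]); p=o["tool_pos"]
D=eul([np.pi,0,np.pi/2+BY]); 
plan((p,Q),[(p+(BOX+[0,0,.19]-p)*.1,Q,2),(BOX+[-.002,.03,.19],D,7),(BOX+[0,0,.162],D,3),(BOX+[0,0,.152],D,3)],0)
E
```

```text
t 16.02 pos [0.4852 0.3681 0.2243] rot [ 3.1371 -0.0047  1.4473] w 0.0178 F [1.2 0.8 2.6]
[[0, [-0.017, 0.004, 0.002], [0.0, 0.0, 0.0]], [0, [-0.034, 0.008, 0.003], [0.0, 0.0, 0.0]], [0, [-0.073, 0.018, 0.008], [0.001, -0.001, -0.046]], [0, [-0.112, 0.028, 0.012], [0.001, -0.001, -0.092]], [0, [-0.152, 0.038, 0.016], [0.002, -0.002, -0.137]]]
[[0, [-0.04, 0.004, 0.004], [0.001, -0.0, -0.046]], [0, [-0.08, 0.008, 0.009], [0.002, -0.001, -0.092]], [0, [-0.121, 0.013, 0.013], [0.002, -0.001, -0.138]], [0, [-0.161, 0.017, 0.017], [0.003, -0.002, -0.184]], [0, [-0.171, 0.018, 0.027], [0.003, -0.002, -0.184]]]
[[0, [-0.01, -0.002, 0.009], [0.0, 0.0, 0.0]], [0, [-0.02, -0.003, 0.018], [0.0, 0.0, 0.0]], [0, [-0.02, -0.003, 0.022], [0.0, 0.0, 0.0]], [0, [-0.02, -0.003, 0.025], [0.0, 0.0, 0.0]], [0, [-0.02, -0.003, 0.028], [0.0, 0.0, 0.0]]]
end [0.526 0.022 0.152] [3.141 0.    1.768]
```

drive_tool(
  series=[
    [0, [-0.017, 0.004, 0.002], [0, 0, 0]],
    [0, [-0.034, 0.008, 0.003], [0, 0, 0]],
    [0, [-0.073, 0.018, 0.008], [0, 0, -0.046]],
    [0, [-0.112, 0.028, 0.012], [0, 0, -0.092]],
    [0, [-0.152, 0.038, 0.016], [0, 0, -0.137]],
  ],
)

```text
time: 16.65
tool_pos: [0.5014, 0.2087, 0.198]
ee_rot: [-3.134, 0.003, 1.585]
wrist_force: [0.5, 0.3, -1.7]
width: 0.0176
finger_force: 30.0
```

drive_tool(
  series=[
    [0, [-0.04, 0.004, 0.004], [0, 0, -0.046]],
    [0, [-0.08, 0.008, 0.009], [0, 0, -0.092]],
    [0, [-0.121, 0.013, 0.013], [0, 0, -0.138]],
    [0, [-0.15, 0.016, 0.017], [0, 0, -0.184]],
    [0, [-0.165, 0.017, 0.02], [0, 0, -0.184]],
  ],
)

```text
time: 17.27
tool_pos: [0.5202, 0.0444, 0.1786]
ee_rot: [-3.134, -0.001, 1.765]
wrist_force: [-0.3, 0.0, -2.7]
width: 0.0178
finger_force: 30.0
```

drive_tool(
  series=[
    [0, [-0.005, 0, 0.003], [0, 0, 0]],
    [0, [-0.005, 0, 0.003], [0, 0, 0]],
    [0, [-0.005, 0, 0.003], [0, 0, 0]],
  ],
)

```text
time: 17.65
tool_pos: [0.5228, 0.0428, 0.1784]
ee_rot: [-3.139, -0.0, 1.769]
wrist_force: [-0.0, 0.0, -2.5]
width: 0.0181
finger_force: 30.0
```

```bash
python3 - <<'E'
from h import *
o=obs(); goto(BOX+[0,0,.152],[np.pi,0,np.pi/2+BY])
E
```

```text
t 17.65 pos [0.5228 0.0428 0.1784] rot [-3.1393e+00 -2.0000e-04  1.7691e+00] w 0.0181 F [-0.   0.  -2.5]
shift [-0.0207, -0.0013, 0.0264] turn [-0.0023, -0.0002, 0.0013]
```

drive_tool(
  series=[
    [0, [-0.008, 0, 0.006], [0, 0, 0]],
    [0, [-0.016, 0, 0.014], [0, 0, 0]],
    [0, [-0.021, -0.001, 0.022], [0, 0, 0]],
    [0, [-0.021, -0.001, 0.026], [0, 0, 0]],
    [0, [-0.021, -0.001, 0.026], [0, 0, 0]],
  ],
)

```text
time: 18.27
tool_pos: [0.5256, 0.0211, 0.1517]
ee_rot: [-3.138, -0.0, 1.768]
wrist_force: [-0.1, -0.5, -3.0]
width: 0.018
finger_force: 30.0
```

```bash
python3 - <<'E'
from h import *
o=obs(); c=cal("top"); t=imaging.snapshot("top"); cv2.imwrite("pics/t8.png",t[:,:,::-1])
s=imaging.snapshot("side"); w=imaging.snapshot("wrist"); cv2.imwrite("pics/s8.png",s[:,:,::-1]);cv2.imwrite("pics/w8.png",w[:,:,::-1])
a=np.clip(cv2.resize(t[180:290,225:380],None,fx=4,fy=4,interpolation=cv2.INTER_CUBIC).astype(float)*1.7,0,255)
sd=proj(cal("side"),bw([0,0,.1]))[0].astype(int); print(sd)
cv2.imwrite("pics/v8.png",np.hstack([a[:400].astype(np.uint8),w[0:400,140:320]])[:,:,::-1])
E
```

```text
t 18.27 pos [0.5256 0.0211 0.1517] rot [-3.1380e+00 -3.0000e-04  1.7678e+00] w 0.018 F [-0.1 -0.5 -3. ]
[316 187]
```

View pics/v8.png

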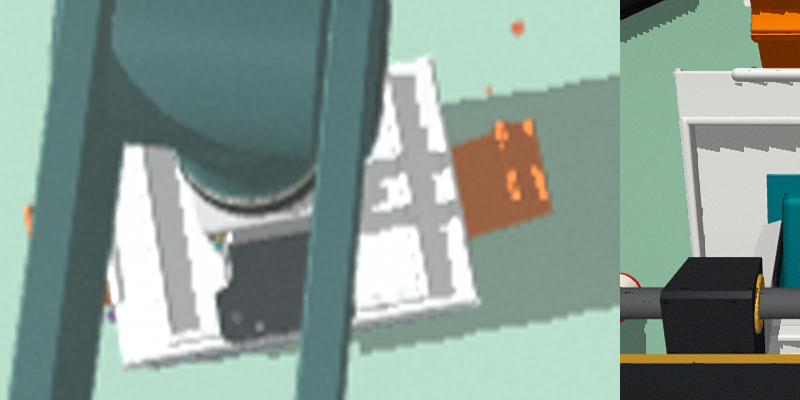

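```bash
python3 - <<'E'
from h import *
c=cal("top")
q=(np.array([(432,60),(478,303),(122,366)])+.5)/4-.5+[225,180]
for z in(.103,.118):
    P=ray(c,q,z); L=R.from_euler('z',-BY).apply(P-BOX); print(z,L.round(4).tolist())
c=cal("wrist"); q=np.array([(680,70)])-[480,0]
for z in(.103,.118): print(z,R.from_euler('z',-BY).apply(ray(c,q,z)-BOX).round(4))
c=cal("side"); im=cv2.imread("pics/s8.png"); cv2.imwrite("pics/s8c.png",cv2.resize(im[120:270,220:420],None,fx=4,fy=4,interpolation=cv2.INTER_CUBIC))
E
```

```text
0.103 [[0.0751, -0.1108, 0.103], [-0.0768, -0.1096, 0.103], [-0.0754, 0.105, 0.103]]
0.118 [[0.0714, -0.1095, 0.118], [-0.0782, -0.1083, 0.118], [-0.0768, 0.103, 0.118]]
0.103 [[-0.0777  0.1059  0.103 ]]
0.118 [[-0.072   0.1034  0.118 ]]
```

drive_tool(
  series=[
    [0, [0.002, 0, 0], [0, 0, 0]],
    [0, [0.002, 0, 0.004], [0, 0, 0]],
    [0, [0.002, 0, 0.008], [0, 0, 0]],
    [0, [0.002, 0, 0.011], [0, 0, 0]],
    [0, [0.002, 0, 0.011], [0, 0, 0]],
  ],
)

```text
time: 19.05
tool_pos: [0.5252, 0.023, 0.1408]
ee_rot: [-3.138, -0.0, 1.768]
wrist_force: [0.3, 0.1, -3.6]
width: 0.0181
finger_force: 30.0
```

drive_tool(
  series=[
    [0, [0, 0, 0.003], [0, 0, 0]],
    [0, [0, 0, 0.006], [0, 0, 0]],
    [0, [0, 0, 0.006], [0, 0, 0]],
  ],
)

```text
time: 19.42
tool_pos: [0.5252, 0.023, 0.135]
ee_rot: [-3.138, 0.0, 1.768]
wrist_force: [-0.3, 0.2, -2.1]
width: 0.0179
finger_force: 30.0
```

drive_tool(
  series=[
    [0, [0, 0, 0.002], [0, 0, 0]],
    [0, [0, 0, 0.004], [0, 0, 0]],
    [0, [0, 0, 0.005], [0, 0, 0]],
    [0, [0, 0, 0.005], [0, 0, 0]],
  ],
)

```text
time: 19.92
tool_pos: [0.5254, 0.0231, 0.1303]
ee_rot: [-3.139, 0.0, 1.768]
wrist_force: [-0.8, 0.3, -3.6]
width: 0.0178
finger_force: 30.0
```

drive_tool(
  series=[
    [0, [0, 0, 0.001], [0, 0, 0]],
    [0, [0, 0, 0.001], [0, 0, 0]],
  ],
)

```text
time: 20.18
tool_pos: [0.5256, 0.0231, 0.1296]
ee_rot: [-3.139, 0.0, 1.768]
wrist_force: [0.3, 0.7, -1.1]
width: 0.0174
finger_force: 30.0
```

drive_tool(
  series=[
    [0.03, [0, 0, 0], [0, 0, 0]],
    [0.04, [0, 0, 0], [0, 0, 0]],
    [0.05, [0, 0, -0.02], [0, 0, 0]],
    [0.05, [0, 0, -0.06], [0, 0, 0]],
    [0.05, [0, 0, -0.11], [0, 0, 0]],
  ],
)

```text
time: 20.8
tool_pos: [0.5252, 0.023, 0.2397]
ee_rot: [-3.137, -0.0, 1.768]
wrist_force: [-0.2, -0.8, 0.2]
width: 0.0497
finger_force: 0.0
```

drive_tool(
  series=[
    [0.05, [0, 0, -0.02], [0, 0, 0]],
    [0.05, [0, 0, -0.02], [0, 0, 0]],
    [0.05, [0, 0, -0.02], [0, 0, 0]],
  ],
)

```text
time: 21.18
tool_pos: [0.5253, 0.0231, 0.258]
ee_rot: [-3.137, -0.0, 1.768]
wrist_force: [-0.1, 0.4, 0.5]
width: 0.0501
finger_force: 0.0
```

```bash
python3 - <<'E'
from h import *
o=obs(); print(np.round(o["joint_positions"],3)); c=cal("wrist"); w=imaging.snapshot("wrist"); t=imaging.snapshot("top")
cv2.imwrite("pics/w9.png",w[:,:,::-1]);cv2.imwrite("pics/t9.png",t[:,:,::-1])
m=mask(w,(80,100,30),(100,255,255)); k=big(m)[0]; r=cv2.minAreaRect(k); print(r)
B=ray(c,cv2.boxPoints(r),.081+.019); print(B.round(4).tolist(),B.mean(0).round(4))
m=mask(w,(3,130,60),(18,255,255))
for k in big(m,3): r=cv2.minAreaRect(k); print(cv2.contourArea(k),np.round(cv2.boxPoints(r)).tolist())
E
```

```text
t 21.18 pos [0.5253 0.0231 0.258 ] rot [-3.1372e+00 -2.0000e-04  1.7680e+00] w 0.0501 F [-0.1  0.4  0.5]
[-6.300e-02  3.300e-02  1.374e+00 -1.000e-03  1.739e+00 -2.610e-01]
((317.5, 190.0), (72.0, 35.0), 90.0)
[[0.4981, 0.0594, 0.1], [0.5353, 0.0669, 0.1], [0.5528, -0.0138, 0.1], [0.5132, -0.0218, 0.1]] [0.5248 0.0227 0.1   ]
2564.0 [[288.0, 44.0], [348.0, 44.0], [348.0, 90.0], [288.0, 90.0]]
519.0 [[607.0, 0.0], [639.0, 0.0], [639.0, 27.0], [607.0, 27.0]]
431.0 [[296.0, 277.0], [340.0, 277.0], [340.0, 287.0], [296.0, 287.0]]
```

View pics/w9.png

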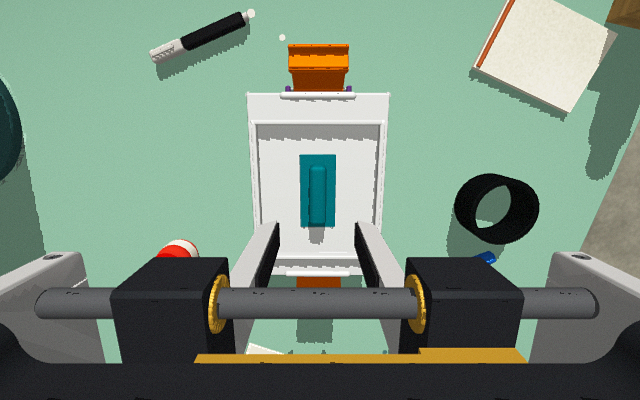

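```bash
cat >> h.py <<'E'
def loc(p): return R.from_euler('z',-BY).apply(np.array(p)-BOX)
DN=eul([np.pi,0,BY])
E
sed -i 's/^BOX=.*/BOX=np.array([.5253,.0225,0]); BY=.197/' h.py
python3 - <<'E'
from h import *
o=obs(); Q=eul(o["ee_rot"]); p=o["tool_pos"]
plan((p,Q),[(bw([0,.207,.20]),DN,10),(bw([0,.207,.10]),DN,3),(bw([0,.207,.09]),DN,2)],0)
E
```

```text
t 21.27 pos [0.5251 0.0231 0.2574] rot [-3.1358e+00 -6.0000e-04  1.7680e+00] w 0.0499 F [ 0.1 -0.2  0.3]
[[0, [0.021, 0.0, 0.006], [-0.001, 0.0, 0.157]], [0, [0.041, 0.0, 0.012], [-0.001, 0.001, 0.314]], [0, [0.062, 0.0, 0.017], [-0.002, 0.001, 0.471]], [0, [0.083, 0.0, 0.023], [-0.002, 0.002, 0.628]], [0, [0.103, 0.0, 0.029], [-0.003, 0.002, 0.785]]]
[[0, [0.015, -0.015, 0.006], [-0.0, 0.0, 0.158]], [0, [0.03, -0.029, 0.011], [-0.001, 0.001, 0.315]], [0, [0.044, -0.044, 0.017], [-0.001, 0.001, 0.472]], [0, [0.059, -0.058, 0.023], [-0.002, 0.001, 0.629]], [0, [0.073, -0.073, 0.029], [-0.002, 0.002, 0.786]]]
[[0, [0.0, -0.0, 0.033], [-0.0, -0.0, -0.0]], [0, [0.0, -0.0, 0.066], [-0.0, -0.0, -0.0]], [0, [0.0, -0.0, 0.1], [-0.0, -0.0, -0.0]], [0, [0.0, -0.0, 0.105], [-0.0, -0.0, -0.0]], [0, [0.0, -0.0, 0.11], [-0.0, -0.0, -0.0]]]
end [0.484 0.225 0.09 ] [-3.141 -0.     0.197]
```

drive_tool(
  series=[
    [0, [0.021, 0, 0.006], [0, 0, 0.157]],
    [0, [0.041, 0, 0.012], [0, 0, 0.314]],
    [0, [0.062, 0, 0.017], [0, 0, 0.471]],
    [0, [0.083, 0, 0.023], [0, 0, 0.628]],
    [0, [0.103, 0, 0.029], [0, 0, 0.785]],
  ],
)

```text
time: 21.9
tool_pos: [0.5047, 0.1247, 0.2285]
ee_rot: [-3.138, 0.004, 0.978]
wrist_force: [-0.2, 1.0, -0.3]
width: 0.0032
finger_force: 0.0
```

drive_tool(
  series=[
    [0, [0.015, -0.015, 0.006], [0, 0, 0.158]],
    [0, [0.03, -0.029, 0.011], [0, 0, 0.315]],
    [0, [0.044, -0.044, 0.017], [0, 0, 0.472]],
    [0, [0.059, -0.058, 0.023], [0, 0, 0.629]],
    [0, [0.073, -0.073, 0.029], [0, 0, 0.786]],
  ],
)

```text
time: 22.52
tool_pos: [0.4844, 0.2257, 0.1995]
ee_rot: [3.141, 0.005, 0.192]
wrist_force: [-0.6, 0.9, -0.2]
width: 0.0005
finger_force: 0.0
```

drive_tool(
  series=[
    [0, [0, 0, 0.033], [0, 0, 0]],
    [0, [0, 0, 0.066], [0, 0, 0]],
    [0, [0, 0, 0.095], [0, 0, 0]],
    [0, [0, 0, 0.108], [0, 0, 0]],
    [0, [0, 0, 0.11], [0, 0, 0]],
  ],
)

```text
time: 23.15
tool_pos: [0.4842, 0.2249, 0.09]
ee_rot: [3.141, 0.005, 0.197]
wrist_force: [0.6, -0.4, -0.0]
width: 0.0004
finger_force: 0.0
```

```bash
python3 - <<'E'
from h import *
c=cal("top"); t=imaging.snapshot("top"); o=obs(); print(loc(o["tool_pos"]).round(4),np.round(o["joint_positions"],2))
for nm,roi in(("L",(225,205,262,275)),("R",(325,195,375,255))):
    k=big(mask(t,(3,110,50),(18,255,255),roi))[0].reshape(-1,2); L=np.array([loc(q) for q in ray(c,k,.083)]); print(nm,len(k),L.min(0).round(3),L.max(0).round(3))
# arc rows: contact tip at phi, finger face offset 12.5
ph=np.linspace(.95,.27,11); y=.113+.0745*np.sin(ph)+.002*np.cos(ph)+.0125; z=.0395+.0745*np.cos(ph)
print(np.c_[ph,y,z-z[0]].round(4).tolist())
E
```

```text
t 23.2 pos [0.4848 0.2251 0.091 ] rot [3.1413 0.0032 0.1969] w 0.0006 F [ 0.7  0.5 -0.4]
[-0.      0.2066  0.091 ] [0.33 0.13 1.61 0.   1.41 1.7 ]
L 72 [-0.033  0.107  0.083] [0.033 0.144 0.083]
R 84 [-0.032 -0.167  0.083] [ 0.034 -0.11   0.083]
[[0.95, 0.1873, 0.0], [0.882, 0.1843, 0.004], [0.814, 0.181, 0.0078], [0.746, 0.1775, 0.0114], [0.678, 0.1738, 0.0147], [0.61, 0.1698, 0.0177], [0.542, 0.1656, 0.0205], [0.474, 0.1613, 0.023], [0.406, 0.1568, 0.0251], [0.338, 0.1521, 0.0269], [0.27, 0.1473, 0.0285]]
```

```bash
python3 - <<'E'
from h import *
c=cal("top")
for f in("top0","t7"):
  t=cv2.imread(f"pics/{f}.png")[:,:,::-1].copy()
  for s,roi in((1,(225,205,262,275)),(-1,(325,195,375,255))):
    k=big(mask(t,(3,110,50),(18,255,255),roi))[0].reshape(-1,2)
    out=[]
    for ph in np.arange(0.3,1.0,.05):
        z=.0395+.0745*np.cos(ph); y=.113+.0745*np.sin(ph)+.002*np.cos(ph)
        L=np.array([loc(q) for q in ray(c,k,z)]); out.append((round(ph,2),round(float((np.sort(s*L[:,1])[-8:].mean()-y)*1000),1)))
    print(f,s,out)
E
```

```text
top0 1 [(np.float64(0.3), 9.8), (np.float64(0.35), 6.5), (np.float64(0.4), 3.3), (np.float64(0.45), 0.2), (np.float64(0.5), -2.8), (np.float64(0.55), -5.6), (np.float64(0.6), -8.3), (np.float64(0.65), -10.9), (np.float64(0.7), -13.3), (np.float64(0.75), -15.6), (np.float64(0.8), -17.7), (np.float64(0.85), -19.7), (np.float64(0.9), -21.5), (np.float64(0.95), -23.2)]
top0 -1 [(np.float64(0.3), 25.8), (np.float64(0.35), 22.5), (np.float64(0.4), 19.3), (np.float64(0.45), 16.1), (np.float64(0.5), 13.1), (np.float64(0.55), 10.2), (np.float64(0.6), 7.4), (np.float64(0.65), 4.8), (np.float64(0.7), 2.2), (np.float64(0.75), -0.1), (np.float64(0.8), -2.4), (np.float64(0.85), -4.4), (np.float64(0.9), -6.3), (np.float64(0.95), -8.1)]
t7 1 [(np.float64(0.3), 8.9), (np.float64(0.35), 5.6), (np.float64(0.4), 2.5), (np.float64(0.45), -0.6), (np.float64(0.5), -3.6), (np.float64(0.55), -6.4), (np.float64(0.6), -9.2), (np.float64(0.65), -11.7), (np.float64(0.7), -14.2), (np.float64(0.75), -16.5), (np.float64(0.8), -18.6), (np.float64(0.85), -20.6), (np.float64(0.9), -22.4), (np.float64(0.95), -24.0)]
t7 -1 [(np.float64(0.3), 25.7), (np.float64(0.35), 22.4), (np.float64(0.4), 19.2), (np.float64(0.45), 16.0), (np.float64(0.5), 13.0), (np.float64(0.55), 10.1), (np.float64(0.6), 7.3), (np.float64(0.65), 4.7), (np.float64(0.7), 2.2), (np.float64(0.75), -0.2), (np.float64(0.8), -2.4), (np.float64(0.85), -4.5), (np.float64(0.9), -6.4), (np.float64(0.95), -8.2)]
```

drive_tool(
  series=[
    [0, [0, 0, -0.045], [0, 0, 0]],
    [0.088, [0, 0, -0.085], [0, 0, 0]],
    [0.088, [0, 0.04, -0.085], [0, 0, 0]],
    [0.088, [0, 0.08, -0.085], [0, 0, 0]],
    [0.088, [0, 0.096, -0.085], [0, 0, 0]],
  ],
)

```text
time: 23.82
tool_pos: [0.5049, 0.1298, 0.1781]
ee_rot: [3.141, -0.001, 0.195]
wrist_force: [0.3, 0.7, 0.9]
width: 0.037
finger_force: 0.0
```

drive_tool(
  series=[
    [0.088, [0, 0, 0], [0, 0, 0]],
    [0.088, [0, 0, 0.01], [0, 0, 0]],
    [0.088, [0, 0, 0.015], [0, 0, 0]],
    [0.088, [0, 0, 0.015], [0, 0, 0]],
  ],
)

```text
time: 24.32
tool_pos: [0.5031, 0.1318, 0.1602]
ee_rot: [-3.142, 0.005, 0.198]
wrist_force: [-0.4, 0.1, -1.0]
width: 0.0772
finger_force: 0.0
```

```bash
python3 - <<'E'
from h import *
o=obs(); print(loc(o["tool_pos"]).round(4)); goto(bw([0,.111,.127]),[np.pi,0,BY])
E
```

```text
t 24.32 pos [0.5031 0.1318 0.1602] rot [-3.1415  0.0047  0.1983] w 0.0772 F [-0.4  0.1 -1. ]
[-0.0003  0.1115  0.1602]
shift [0.0005, 0.0005, 0.0332] turn [-0.0001, 0.0047, 0.0013]
```

drive_tool(
  series=[
    [0.088, [0, 0, 0], [0, 0, 0]],
    [0.088, [0, 0, 0.012], [0, -0.004, 0]],
    [0.088, [0, 0, 0.024], [0, -0.004, 0]],
    [0.088, [0, 0, 0.032], [0, -0.004, 0]],
    [0.088, [0, 0, 0.033], [0, -0.004, 0]],
  ],
)

```text
time: 24.95
tool_pos: [0.5032, 0.1309, 0.1271]
ee_rot: [3.141, 0.009, 0.197]
wrist_force: [-0.1, 0.2, -0.1]
width: 0.0879
finger_force: 0.0
```

drive_tool(
  series=[
    [0.085, [0, 0, 0], [0, 0, 0]],
    [0.082, [0, 0, 0], [0, 0, 0]],
    [0.082, [0, 0, 0], [0, 0, 0]],
  ],
)

```text
time: 25.32
tool_pos: [0.5041, 0.1311, 0.1288]
ee_rot: [3.141, 0.006, 0.197]
wrist_force: [0.2, 0.2, 0.1]
width: 0.0822
finger_force: 0.0
```

```bash
python3 - <<'E'
from h import *
o=obs(); print(loc(o["tool_pos"]).round(4),np.round(o["finger_force"],1), R.from_euler('z',-BY).apply(o["wrist_force"]).round(2))
E
```

```text
t 25.32 pos [0.5041 0.1311 0.1288] rot [3.1413 0.0055 0.197 ] w 0.0822 F [0.2 0.2 0.1]
[0.0005 0.1107 0.1288] 0.0 [0.21 0.21 0.12]
```

drive_tool(
  series=[
    [0.078, [0, 0, 0.001], [0, 0, 0]],
    [0.074, [0, 0.002, 0.002], [0, 0, 0]],
    [0.07, [0, 0.004, 0.002], [0, 0, 0]],
    [0.066, [0, 0.006, 0.002], [0, 0, 0]],
    [0.062, [0, 0.008, 0.002], [0, 0, 0]],
  ],
)

```text
time: 25.95
tool_pos: [0.5052, 0.1234, 0.1262]
ee_rot: [-3.141, 0.007, 0.197]
wrist_force: [0.8, 1.7, 1.6]
width: 0.0621
finger_force: 0.6
```

```bash
python3 - <<'E'
from h import *
o=obs(); print(loc(o["tool_pos"]).round(4),np.round(o["finger_force"],1), R.from_euler('z',-BY).apply(o["wrist_force"]).round(2))
E
```

```text
t 25.95 pos [0.5052 0.1234 0.1262] rot [-3.141   0.0068  0.1971] w 0.0621 F [0.8 1.7 1.6]
[1.000e-04 1.029e-01 1.262e-01] 0.6 [1.13 1.49 1.57]
```

drive_tool(
  series=[
    [0.06, [0, 0, 0], [0, 0, 0]],
    [0.058, [0, 0.001, 0], [0, 0, 0]],
    [0.057, [0, 0.001, 0], [0, 0, 0]],
  ],
)

```text
time: 26.32
tool_pos: [0.5054, 0.1221, 0.1262]
ee_rot: [3.141, 0.007, 0.197]
wrist_force: [-0.2, -0.2, 1.1]
width: 0.0571
finger_force: 1.3
```

```bash
python3 - <<'E'
from h import *
o=obs(); print(loc(o["tool_pos"]).round(4),np.round(o["finger_force"],1), R.from_euler('z',-BY).apply(o["wrist_force"]).round(2))
E
```

```text
t 26.32 pos [0.5054 0.1221 0.1262] rot [3.1411 0.007  0.1969] w 0.0571 F [-0.2 -0.2  1.1]
[-0.      0.1015  0.1262] 1.3 [-0.21 -0.2   1.06]
```

drive_tool(
  series=[
    [0.054, [0, 0.001, 0], [0, 0, 0]],
    [0.051, [0, 0.003, 0], [0, 0, 0]],
    [0.048, [0, 0.0045, 0], [0, 0, 0]],
    [0.045, [0, 0.006, 0], [0, 0, 0]],
  ],
)

```text
time: 26.82
tool_pos: [0.507, 0.1161, 0.1265]
ee_rot: [3.141, 0.006, 0.197]
wrist_force: [-0.9, 0.5, 0.4]
width: 0.0452
finger_force: 0.3
```

```bash
python3 - <<'E'
from h import *
o=obs(); print(loc(o["tool_pos"]).round(4),np.round(o["finger_force"],1), R.from_euler('z',-BY).apply(o["wrist_force"]).round(2))
E
```

```text
t 26.82 pos [0.507  0.1161 0.1265] rot [3.1405 0.0058 0.1973] w 0.0452 F [-0.9  0.5  0.4]
[0.0004 0.0954 0.1265] 0.3 [-0.75  0.67  0.37]
```

drive_tool(
  series=[
    [0.042, [0, 0.001, 0], [0, 0, 0]],
    [0.035, [0, 0.0015, 0], [0, 0, 0]],
    [0.03, [0, 0.0015, 0], [0, 0, 0]],
    [0.03, [0, 0.0015, 0], [0, 0, 0]],
    [0.03, [0, 0.0015, 0], [0, 0, 0]],
  ],
)

```text
time: 27.45
tool_pos: [0.5072, 0.115, 0.1263]
ee_rot: [-3.141, 0.006, 0.197]
wrist_force: [0.3, 1.7, 0.9]
width: 0.0371
finger_force: 30.0
```

```bash
python3 - <<'E'
from h import *
o=obs(); print(loc(o["tool_pos"]).round(4),np.round(o["finger_force"],1), R.from_euler('z',-BY).apply(o["wrist_force"]).round(2))
E
```

```text
t 27.45 pos [0.5072 0.115  0.1263] rot [-3.1415  0.0062  0.197 ] w 0.0371 F [0.3 1.7 0.9]
[0.0003 0.0943 0.1263] 30.0 [0.66 1.59 0.89]
```

drive_tool(
  series=[
    [0.05, [0, 0, 0], [0, 0, 0]],
    [0.06, [0, -0.002, 0], [0, 0, 0]],
    [0.06, [0, -0.002, -0.03], [0, 0, 0]],
    [0.06, [0, -0.002, -0.08], [0, 0, 0]],
    [0.06, [0, -0.002, -0.11], [0, 0, 0]],
  ],
)

```text
time: 28.08
tool_pos: [0.5079, 0.1164, 0.2388]
ee_rot: [3.139, 0.004, 0.196]
wrist_force: [0.2, -0.4, -0.1]
width: 0.0602
finger_force: 0.0
```

drive_tool(
  series=[
    [0.06, [0, -0.06, 0], [0, 0, 0]],
    [0.06, [0, -0.12, 0], [0, 0, 0]],
    [0.06, [0, -0.17, 0], [0, 0, 0]],
    [0.06, [0, -0.19, 0], [0, 0, 0]],
    [0.06, [0, -0.19, 0], [0, 0, 0]],
  ],
)

```text
time: 28.7
tool_pos: [0.47, 0.3035, 0.2359]
ee_rot: [3.14, 0.007, 0.199]
wrist_force: [-1.0, -1.5, -0.1]
width: 0.0602
finger_force: 0.0
```

```bash
python3 - <<'E'
from h import *
o=obs(); print(loc(o["tool_pos"]).round(4)); c=cal("top"); t=imaging.snapshot("top"); cv2.imwrite("pics/t10.png",t[:,:,::-1])
w=imaging.snapshot("wrist"); cv2.imwrite("pics/w10.png",w[:,:,::-1])
for s,roi in((1,(225,205,275,285)),(-1,(325,195,375,255))):
    k=big(mask(t,(3,110,50),(18,255,255),roi)); 
    if not k: print(s,"none");continue
    k=k[0].reshape(-1,2); L=np.array([loc(q) for q in ray(c,k,.114)]); print(s,len(k),L.min(0).round(4),L.max(0).round(4))
m=mask(t,(80,100,30),(100,255,255),(260,200,330,280)); k=big(m)[0]; r=cv2.minAreaRect(k); print("grip",cv2.contourArea(k),r,loc(ray(c,r[0],.11)[0]).round(4))
# profile along box y at x offset .03 in z=.115 and x=0
h=cv2.cvtColor(t,cv2.COLOR_RGB2HSV)
for x in(0,.045):
    ys=np.arange(.085,.135,.003); px=proj(c,np.array([bw([x,y,.11]) for y in ys])).astype(np.float32)
    v=cv2.remap(h,px[:,0].reshape(-1,1),px[:,1].reshape(-1,1),cv2.INTER_NEAREST)[:,0]; print(x,[(int(1000*y+.5),*map(int,a)) for y,a in zip(ys,v)])
E
```

```text
t 28.7 pos [0.47   0.3035 0.2359] rot [3.1397 0.007  0.1986] w 0.0602 F [-1.  -1.5 -0.1]
[0.0008 0.2864 0.2359]
1 63 [-0.032   0.0913  0.114 ] [0.0273 0.1141 0.114 ]
-1 89 [-0.0376 -0.1626  0.114 ] [ 0.0274 -0.1036  0.114 ]
grip 22.0 ((296.98651123046875, 225.9189453125), (2.46598482131958, 14.467110633850098), 80.53767395019531) [ 0.0128 -0.0116  0.11  ]
0 [(85, 90, 5, 102), (88, 80, 8, 102), (91, 17, 19, 93), (94, 11, 148, 114), (97, 11, 154, 126), (100, 11, 155, 127), (103, 11, 130, 98), (106, 11, 133, 96), (109, 12, 132, 95), (112, 11, 130, 90), (115, 16, 88, 98), (118, 75, 43, 130), (121, 76, 43, 130), (124, 74, 41, 131), (127, 75, 43, 131), (130, 75, 43, 131), (133, 75, 43, 131)]
0.045 [(85, 90, 5, 150), (88, 90, 2, 149), (91, 90, 3, 150), (94, 90, 3, 150), (97, 75, 3, 149), (100, 90, 2, 149), (103, 90, 5, 149), (106, 74, 18, 154), (109, 74, 41, 130), (112, 74, 41, 131), (115, 74, 43, 131), (118, 74, 43, 131), (121, 74, 45, 130), (124, 75, 43, 130), (127, 74, 41, 130), (130, 74, 43, 131), (133, 74, 43, 131)]
```

drive_tool(
  series=[
    [0, [0, 0.03, 0], [0, 0, 0]],
    [0, [0, 0.085, 0], [0, 0, 0]],
    [0, [0, 0.14, 0], [0, 0, 0]],
    [0, [0, 0.195, 0], [0, 0, 0]],
    [0, [0, 0.25, 0], [0, 0, 0]],
  ],
)

```text
time: 29.42
tool_pos: [0.519, 0.0543, 0.2367]
ee_rot: [3.14, 0.006, 0.194]
wrist_force: [0.3, 0.3, -0.1]
width: 0.0135
finger_force: 0.0
```

drive_tool(
  series=[
    [0, [0, 0.055, 0], [0, 0, 0]],
    [0, [0, 0.11, 0], [0, 0, 0]],
    [0, [0, 0.165, 0], [0, 0, 0]],
    [0, [0, 0.21, 0], [0, 0, 0]],
    [0, [0, 0.23, 0], [0, 0, 0]],
  ],
)

```text
time: 30.05
tool_pos: [0.5632, -0.1713, 0.2362]
ee_rot: [3.141, 0.007, 0.192]
wrist_force: [0.2, 0.3, 0.6]
width: 0.0003
finger_force: 0.0
```

drive_tool(
  series=[
    [0, [0, 0, 0], [0, 0, 0]],
    [0, [0, 0, 0.03], [0, 0, 0]],
    [0, [0, 0, 0.06], [0, 0, 0]],
    [0, [0, 0, 0.06], [0, 0, 0]],
  ],
)

```text
time: 30.55
tool_pos: [0.5619, -0.1651, 0.1737]
ee_rot: [-3.138, 0.012, 0.199]
wrist_force: [-0.4, -0.3, 0.4]
width: 0.0007
finger_force: 0.0
```

```bash
python3 - <<'E'
from h import *
o=obs(); print(loc(o["tool_pos"]).round(4)); goto(bw([0,-.192,.102]),[np.pi,0,BY])
c=cal("wrist"); w=imaging.snapshot("wrist"); cv2.imwrite("pics/w11.png",w[:,:,::-1])
for k in big(mask(w,(3,130,60),(18,255,255)),2):
    k=k.reshape(-1,2); out=[]
    for ph in np.arange(.6,.95,.05):
        z=.0395+.0745*np.cos(ph); y=.113+.0745*np.sin(ph)+.002*np.cos(ph)
        L=np.array([loc(q) for q in ray(c,k,z)]); out.append((round(ph,2),round((np.sort(-L[:,1])[-8:].mean()-y)*1000,1)))
    print(len(k),L.min(0).round(3),L.max(0).round(3),out)
E
```

```text
t 30.55 pos [ 0.5619 -0.1651  0.1737] rot [-3.1379  0.0115  0.199 ] w 0.0007 F [-0.4 -0.3  0.4]
[-0.0008 -0.1911  0.1737]
shift [0.0016, 0.0011, 0.0717] turn [-0.0037, 0.0115, 0.002]
233 [-0.035 -0.165  0.086] [ 0.037 -0.12   0.086] [(np.float64(0.6), np.float64(10.1)), (np.float64(0.65), np.float64(6.9)), (np.float64(0.7), np.float64(3.8)), (np.float64(0.75), np.float64(0.8)), (np.float64(0.8), np.float64(-2.1)), (np.float64(0.85), np.float64(-4.8)), (np.float64(0.9), np.float64(-7.4))]
24 [ 0.099 -0.186  0.086] [ 0.105 -0.18   0.086] [(np.float64(0.6), np.float64(29.3)), (np.float64(0.65), np.float64(26.3)), (np.float64(0.7), np.float64(23.4)), (np.float64(0.75), np.float64(20.7)), (np.float64(0.8), np.float64(18.0)), (np.float64(0.85), np.float64(15.5)), (np.float64(0.9), np.float64(13.2))]
```

drive_tool(
  series=[
    [0, [0.001, 0.001, 0.03], [0, 0.006, 0]],
    [0, [0.001, 0.001, 0.055], [0, 0.006, 0]],
    [0, [0.001, 0.001, 0.068], [0, 0.006, 0]],
    [0, [0.001, 0.001, 0.071], [0, 0.006, 0]],
    [0, [0.001, 0.001, 0.071], [0, 0.006, 0]],
  ],
)

```text
time: 31.22
tool_pos: [0.5652, -0.1684, 0.1068]
ee_rot: [3.14, -0.001, 0.197]
wrist_force: [1.0, -0.4, 0.1]
width: 0.0007
finger_force: 0.0
```

drive_tool(
  series=[
    [0, [0, -0.008, 0], [0, 0, 0]],
    [0, [0, -0.013, 0], [0, 0, 0]],
    [0, [0, -0.018, -0.003], [0, 0, 0]],
    [0, [0, -0.023, -0.006], [0, 0, 0]],
    [0, [0, -0.027, -0.009], [0, 0, 0]],
  ],
)

```text
time: 31.85
tool_pos: [0.5596, -0.1426, 0.1159]
ee_rot: [3.139, -0.001, 0.197]
wrist_force: [-1.0, -4.4, 3.8]
width: 0.0004
finger_force: 2.8
```

drive_tool(
  series=[
    [0, [0, -0.004, -0.002], [0, 0, 0]],
    [0, [0, -0.008, -0.004], [0, 0, 0]],
    [0, [0, -0.012, -0.006], [0, 0, 0]],
    [0, [0, -0.012, -0.006], [0, 0, 0]],
  ],
)

```text
time: 32.35
tool_pos: [0.5568, -0.1291, 0.1203]
ee_rot: [-3.14, 0.0, 0.198]
wrist_force: [0.5, -2.1, 0.3]
width: 0.0005
finger_force: 0.6
```

```bash
python3 - <<'E'
from h import *
o=obs(); print(loc(o["tool_pos"]).round(4), R.from_euler('z',-BY).apply(o["wrist_force"]).round(2))
E
```

```text
t 32.35 pos [ 0.5568 -0.1291  0.1203] rot [-3.1404e+00  1.0000e-04  1.9750e-01] w 0.0005 F [ 0.5 -2.1  0.3]
[ 0.0012 -0.1549  0.1203] [ 0.09 -2.16  0.26]
```

drive_tool(
  series=[
    [0, [0, 0.015, 0], [0, 0, 0]],
    [0.03, [0, 0.02, -0.04], [0, 0, 0]],
    [0.088, [0, 0.015, -0.065], [0, 0, 0]],
    [0.088, [0, -0.02, -0.065], [0, 0, 0]],
    [0.088, [0, -0.045, -0.065], [0, 0, 0]],
  ],
)

```text
time: 32.98
tool_pos: [0.5478, -0.0855, 0.1848]
ee_rot: [-3.14, 0.001, 0.196]
wrist_force: [-0.1, 0.5, -0.0]
width: 0.0371
finger_force: 0.0
```

drive_tool(
  series=[
    [0.088, [0, 0, 0], [0, 0, 0]],
    [0.088, [0, 0, 0], [0, 0, 0]],
    [0.088, [0, 0, 0], [0, 0, 0]],
    [0.088, [0, 0, 0], [0, 0, 0]],
    [0.088, [0, 0, 0], [0, 0, 0]],
  ],
)

```text
time: 33.6
tool_pos: [0.5481, -0.0864, 0.1853]
ee_rot: [3.141, 0.001, 0.196]
wrist_force: [0.3, -0.4, -0.6]
width: 0.0859
finger_force: 0.0
```

```bash
python3 - <<'E'
from h import *
o=obs(); print(loc(o["tool_pos"]).round(4)); goto(bw([0,-.110,.127]),[np.pi,0,BY])
c=cal("wrist"); w=imaging.snapshot("wrist"); cv2.imwrite("pics/w12.png",w[:,:,::-1])
for k in big(mask(w,(3,130,60),(18,255,255)),2):
    k=k.reshape(-1,2); out=[]
    for ph in np.arange(.2,.55,.05):
        z=.0395+.0745*np.cos(ph); y=.113+.0745*np.sin(ph)+.002*np.cos(ph)
        L=np.array([loc(q) for q in ray(c,k,z)]); out.append((round(float(ph),2),round(float((np.sort(-L[:,1])[-8:].mean()-y)*1000),1)))
    print(len(k),L.min(0).round(3),L.max(0).round(3),out)
c=cal("top"); t=imaging.snapshot("top"); cv2.imwrite("pics/t12.png",t[:,:,::-1])
k=big(mask(t,(3,110,50),(18,255,255),(225,205,275,285)))[0].reshape(-1,2); L=np.array([loc(q) for q in ray(c,k,.114)]); print("L",len(k),L.min(0).round(4),L.max(0).round(4))
m=mask(w,(80,100,30),(100,255,255)); k=big(m)[0]; r=cv2.minAreaRect(k); c=cal("wrist"); print(r,[loc(q).round(4).tolist() for q in ray(c,cv2.boxPoints(r),.099)])
E
```

```text
t 33.6 pos [ 0.5481 -0.0864  0.1853] rot [3.1414e+00 6.0000e-04 1.9640e-01] w 0.0859 F [ 0.3 -0.4 -0.6]
[ 0.001  -0.1112  0.1853]
shift [-0.001, -0.0012, 0.0583] turn [0.0002, 0.0006, -0.0006]
208 [-0.033  0.088  0.105] [0.031 0.124 0.105] [(0.2, -211.1), (0.25, -215.4), (0.3, -219.9), (0.35, -224.4), (0.4, -228.9), (0.45, -233.6), (0.5, -238.3)]
214 [-0.03  -0.141  0.105] [ 0.039 -0.108  0.105] [(0.2, 10.1), (0.25, 6.6), (0.3, 3.2), (0.35, -0.2), (0.4, -3.4), (0.45, -6.5), (0.5, -9.6)]
L 63 [-0.032   0.0913  0.114 ] [0.0273 0.1141 0.114 ]
((185.5, 208.5), (43.0, 99.0), 90.0) [[0.0186, 0.0457, 0.099], [0.0186, -0.0394, 0.099], [-0.0207, -0.0366, 0.099], [-0.0207, 0.0518, 0.099]]
```

drive_tool(
  series=[
    [0.088, [-0.001, -0.001, 0.02], [0, 0, 0]],
    [0.088, [-0.001, -0.001, 0.04], [0, 0, 0]],
    [0.088, [-0.001, -0.001, 0.053], [0, 0, 0]],
    [0.088, [-0.001, -0.001, 0.058], [0, 0, 0]],
    [0.084, [-0.001, -0.001, 0.058], [0, 0, 0]],
  ],
)

```text
time: 34.33
tool_pos: [0.5469, -0.0852, 0.1275]
ee_rot: [3.141, 0.0, 0.197]
wrist_force: [-0.8, -0.3, 0.1]
width: 0.0845
finger_force: 0.0
```

drive_tool(
  series=[
    [0.08, [0, 0, 0], [0, 0, 0]],
    [0.076, [0, -0.002, 0], [0, 0, 0]],
    [0.072, [0, -0.004, 0], [0, 0, 0]],
    [0.068, [0, -0.006, 0], [0, 0, 0]],
    [0.065, [0, -0.0075, 0], [0, 0, 0]],
  ],
)

```text
time: 34.95
tool_pos: [0.5456, -0.078, 0.1278]
ee_rot: [3.141, -0.0, 0.197]
wrist_force: [0.9, -0.6, -0.1]
width: 0.0655
finger_force: 0.6
```

```bash
python3 - <<'E'
from h import *
o=obs(); print(loc(o["tool_pos"]).round(4),np.round(o["finger_force"],1), R.from_euler('z',-BY).apply(o["wrist_force"]).round(2))
E
```

```text
t 34.95 pos [ 0.5456 -0.078   0.1278] rot [ 3.1406e+00 -3.0000e-04  1.9700e-01] w 0.0655 F [ 0.9 -0.6 -0.1]
[ 0.0003 -0.1025  0.1278] 0.6 [ 0.76 -0.77 -0.08]
```

drive_tool(
  series=[
    [0.062, [0, -0.0005, 0.001], [0, 0, 0]],
    [0.06, [0, -0.001, 0.001], [0, 0, 0]],
    [0.058, [0, -0.002, 0.001], [0, 0, 0]],
    [0.057, [0, -0.002, 0.001], [0, 0, 0]],
  ],
)

```text
time: 35.45
tool_pos: [0.5449, -0.075, 0.1264]
ee_rot: [-3.14, 0.0, 0.197]
wrist_force: [0.1, 2.6, 2.5]
width: 0.0572
finger_force: 6.3
```

```bash
python3 - <<'E'
from h import *
o=obs(); print(loc(o["tool_pos"]).round(4),np.round(o["finger_force"],1), R.from_euler('z',-BY).apply(o["wrist_force"]).round(2))
E
```

```text
t 35.45 pos [ 0.5449 -0.075   0.1264] rot [-3.1402e+00  3.0000e-04  1.9740e-01] w 0.0572 F [0.1 2.6 2.5]
[ 0.0002 -0.0994  0.1264] 6.3 [0.59 2.52 2.47]
```

drive_tool(
  series=[
    [0.054, [0, -0.002, 0], [0, 0, 0]],
    [0.051, [0, -0.0035, 0], [0, 0, 0]],
    [0.048, [0, -0.005, 0], [0, 0, 0]],
    [0.045, [0, -0.0065, 0], [0, 0, 0]],
  ],
)

```text
time: 35.95
tool_pos: [0.5439, -0.0714, 0.1265]
ee_rot: [3.138, 0.001, 0.196]
wrist_force: [1.1, -4.8, 1.5]
width: 0.0564
finger_force: 30.0
```

```bash
python3 - <<'E'
from h import *
o=obs(); print(loc(o["tool_pos"]).round(4),np.round(o["finger_force"],1), R.from_euler('z',-BY).apply(o["wrist_force"]).round(2))
E
```

```text
t 35.95 pos [ 0.5439 -0.0714  0.1265] rot [3.1376e+00 6.0000e-04 1.9590e-01] w 0.0564 F [ 1.1 -4.8  1.5]
[-1.000e-04 -9.570e-02  1.265e-01] 30.0 [ 0.11 -4.96  1.51]
```

drive_tool(
  series=[
    [0.045, [0, 0.001, 0], [0, 0, 0]],
    [0.04, [0, 0.002, 0], [0, 0, 0]],
    [0.04, [0, 0.003, 0], [0, 0, 0]],
    [0.04, [0, 0.003, 0], [0, 0, 0]],
  ],
)

```text
time: 36.45
tool_pos: [0.544, -0.0715, 0.1264]
ee_rot: [-3.14, 0.001, 0.197]
wrist_force: [-1.1, 2.8, 3.0]
width: 0.0563
finger_force: 30.0
```

```bash
python3 - <<'E'
from h import *
o=obs(); print(loc(o["tool_pos"]).round(4),np.round(o["finger_force"],1), R.from_euler('z',-BY).apply(o["wrist_force"]).round(2))
c=cal("top"); t=imaging.snapshot("top"); cv2.imwrite("pics/t13.png",t[:,:,::-1]); w=imaging.snapshot("wrist"); cv2.imwrite("pics/w13.png",w[:,:,::-1]); s=imaging.snapshot("side"); cv2.imwrite("pics/s13.png",s[:,:,::-1])
k=big(mask(t,(3,110,50),(18,255,255),(225,205,275,285)))[0].reshape(-1,2); L=np.array([loc(q) for q in ray(c,k,.114)]); print("L",len(k),L.min(0).round(4),L.max(0).round(4))
c=cal("side"); print(proj(c,[bw([0,-.115,.11]),bw([0,.115,.11])]))
k=big(mask(s,(3,110,50),(18,255,255),(250,120,400,260)),2); print([q.reshape(-1,2).min(0).tolist()+q.reshape(-1,2).max(0).tolist() for q in k])
E
```

```text
t 36.45 pos [ 0.544  -0.0715  0.1264] rot [-3.140e+00  9.000e-04  1.975e-01] w 0.0563 F [-1.1  2.8  3. ]
[-1.000e-04 -9.580e-02  1.264e-01] 30.0 [-0.54  2.92  2.95]
L 62 [-0.0311  0.0949  0.114 ] [0.028  0.1175 0.114 ]
[[343.75782906 201.80529451]
 [292.5195215  170.04302456]]
[[333, 198, 353, 226], [268, 120, 285, 129]]
```

drive_tool(
  series=[
    [0.03, [0, 0, 0.002], [0, 0, 0]],
    [0.03, [0, 0, 0.004], [0, 0, 0]],
    [0.03, [0, 0, 0.004], [0, 0, 0]],
  ],
)

```text
time: 36.98
tool_pos: [0.5447, -0.0734, 0.1255]
ee_rot: [3.138, -0.001, 0.197]
wrist_force: [-4.6, 1.0, 12.9]
width: 0.055
finger_force: 29.9
```

```bash
python3 - <<'E'
from h import *
o=obs(); print(loc(o["tool_pos"]).round(4),np.round(o["finger_force"],1), R.from_euler('z',-BY).apply(o["wrist_force"]).round(2))
E
```

```text
t 36.98 pos [ 0.5447 -0.0734  0.1255] rot [ 3.1378e+00 -1.2000e-03  1.9720e-01] w 0.055 F [-4.6  1.  12.9]
[ 0.0003 -0.0979  0.1255] 29.9 [-4.37  1.88 12.87]
```

drive_tool(
  series=[
    [0.03, [0, 0, 0.001], [0, 0, 0]],
    [0.03, [0, 0, 0.002], [0, 0, 0]],
    [0.03, [0, 0, 0.003], [0, 0, 0]],
    [0.03, [0, 0, 0.003], [0, 0, 0]],
  ],
)

```text
time: 37.48
tool_pos: [0.5451, -0.0711, 0.1231]
ee_rot: [-3.141, -0.003, 0.198]
wrist_force: [-4.1, 6.0, 13.6]
width: 0.0381
finger_force: 30.0
```

```bash
python3 - <<'E'
from h import *
o=obs(); print(loc(o["tool_pos"]).round(4),np.round(o["finger_force"],1), R.from_euler('z',-BY).apply(o["wrist_force"]).round(2))
E
```

```text
t 37.48 pos [ 0.5451 -0.0711  0.1231] rot [-3.1405 -0.0033  0.1981] w 0.0381 F [-4.1  6.  13.6]
[ 0.0011 -0.0957  0.1231] 30.0 [-2.85  6.73 13.62]
```

drive_tool(
  series=[
    [0.03, [0, -0.001, -0.002], [0, 0, 0]],
    [0.03, [0, -0.002, -0.004], [0, 0, 0]],
    [0.03, [0, -0.003, -0.006], [0, 0, 0]],
    [0.03, [0, -0.003, -0.006], [0, 0, 0]],
  ],
)

```text
time: 37.98
tool_pos: [0.5429, -0.0698, 0.1237]
ee_rot: [3.141, 0.004, 0.197]
wrist_force: [0.4, 0.8, -4.8]
width: 0.038
finger_force: 30.0
```

```bash
python3 - <<'E'
from h import *
o=obs(); print(loc(o["tool_pos"]).round(4),np.round(o["finger_force"],1), R.from_euler('z',-BY).apply(o["wrist_force"]).round(2))
E
```

```text
t 37.98 pos [ 0.5429 -0.0698  0.1237] rot [3.1413 0.0035 0.1971] w 0.038 F [ 0.4  0.8 -4.8]
[-0.0009 -0.094   0.1237] 30.0 [ 0.54  0.75 -4.76]
```

Forces are relieved; I'll open, rise and retreat, then check numerically.

drive_tool(
  series=[
    [0.046, [0, 0, 0], [0, 0, 0]],
    [0.056, [0, 0.001, 0], [0, 0, 0]],
    [0.06, [0, 0.002, -0.03], [0, 0, 0]],
    [0.06, [0, 0.002, -0.08], [0, 0, 0]],
    [0.06, [0, 0.002, -0.12], [0, 0, 0]],
  ],
)

```text
time: 38.6
tool_pos: [0.5444, -0.0717, 0.2481]
ee_rot: [3.14, -0.002, 0.197]
wrist_force: [0.3, -0.4, -0.7]
width: 0.0601
finger_force: 0.0
```

drive_tool(
  series=[
    [0.06, [0, 0.03, 0], [0, 0, 0]],
    [0.06, [0, 0.09, 0], [0, 0, 0]],
    [0.06, [0, 0.15, 0], [0, 0, 0]],
    [0.06, [0, 0.2, 0], [0, 0, 0]],
    [0.06, [0, 0.21, 0], [0, 0, 0]],
  ],
)

```text
time: 39.22
tool_pos: [0.585, -0.2807, 0.2449]
ee_rot: [3.141, 0.001, 0.193]
wrist_force: [0.3, 0.2, 0.5]
width: 0.0601
finger_force: 0.0
```

```bash
python3 - <<'E'
from h import *
o=obs(); print(loc(o["tool_pos"]).round(4)); c=cal("top"); t=imaging.snapshot("top"); cv2.imwrite("pics/t14.png",t[:,:,::-1]); h=cv2.cvtColor(t,cv2.COLOR_RGB2HSV)
for s,roi in((1,(225,205,275,285)),(-1,(315,190,375,255))):
    k=big(mask(t,(3,110,50),(18,255,255),roi))[0].reshape(-1,2); L=np.array([loc(q) for q in ray(c,k,.114)]); print(s,len(k),L.min(0).round(4),L.max(0).round(4))
def prof(x=None,y=None,z=.095):
    s=np.arange(-.125,.1251,.0025); l=[[x,q,z] if y is None else [q,y,z] for q in s]
    px=proj(c,np.array([bw(q) for q in l])).astype(np.float32); v=cv2.remap(h,px[:,0].reshape(-1,1),px[:,1].reshape(-1,1),cv2.INTER_LINEAR)[:,0]
    g=[int(1000*a) for a,b in zip(s,v) if b[1]<20 and b[2]>90]; return (g[0],g[-1],len(g)) if g else None
print("lid y-extent",[prof(x=x) for x in(-.055,-.045,.045,.055)],"x-extent",[prof(y=y) for y in(-.09,-.06,.06,.09)])
m=mask(t,(80,100,30),(100,255,255),(260,200,330,280)); ks=big(m); r=cv2.minAreaRect(ks[0]); print("grip",cv2.contourArea(ks[0]),[loc(q).round(4).tolist()[:2] for q in ray(c,cv2.boxPoints(r),.1)])
# disturbance check vs. first picture away from arm/box
a=cv2.imread("pics/top0.png").astype(int)[:,:,::-1]; d=(np.abs(a-t).max(2)>40).astype(np.uint8)*255; d=cv2.morphologyEx(d,cv2.MORPH_OPEN,np.ones((4,4),np.uint8))
print([(cv2.boundingRect(k),int(cv2.contourArea(k))) for k in big(d,12)])
E
```

```text
t 39.23 pos [ 0.585  -0.2807  0.2449] rot [3.1414e+00 1.2000e-03 1.9290e-01] w 0.0601 F [0.3 0.2 0.5]
[-0.0008 -0.309   0.2449]
1 64 [-0.0394  0.0926  0.114 ] [0.0251 0.1154 0.114 ]
-1 62 [-0.0352 -0.1144  0.114 ] [ 0.0262 -0.0905  0.114 ]
lid y-extent [(-104, 102, 84), (-104, 102, 84), (-104, 102, 84), (-104, 102, 84)] x-extent [(-79, 70, 48), (-79, 70, 61), (-79, 70, 61), (-79, 70, 61)]
grip 346.0 [[0.0155, 0.0403], [0.0156, -0.0406], [-0.0207, -0.0405], [-0.0207, 0.0398]]
[((332, 88, 233, 271), 24294), ((249, 199, 114, 74), 5610), ((251, 370, 61, 30), 1394), ((600, 373, 40, 27), 651), ((199, 230, 20, 58), 552), ((315, 366, 21, 34), 403), ((232, 231, 17, 26), 318), ((197, 386, 40, 14), 305), ((160, 245, 22, 17), 261), ((151, 225, 12, 19), 165), ((534, 197, 10, 19), 115), ((162, 262, 11, 10), 81)]
```

```bash
python3 - <<'E'
from h import *
c=cal("top")
for f in("t10","t12","t13","t14"):
    t=cv2.imread(f"pics/{f}.png")[:,:,::-1].copy(); m=mask(t,(3,110,50),(18,255,255),(225,205,275,285)); k=big(m)[0]; M=cv2.moments(k); q=(M["m10"]/M["m00"],M["m01"]/M["m00"]); print(f,np.round(q,2),loc(ray(c,q,.112)[0]).round(4))
# lid/box seen with wrist view: yaw from top, lid left edge etc.
t=cv2.imread("pics/t14.png")[:,:,::-1].copy(); h=cv2.cvtColor(t,cv2.COLOR_RGB2HSV)
m=cv2.inRange(h,(0,0,85),(179,22,255)); m[:, :240]=0; m[:,350:]=0; m[:190]=0; m[280:]=0
m=cv2.morphologyEx(m,cv2.MORPH_CLOSE,np.ones((25,25),np.uint8)); r=cv2.minAreaRect(big(m)[0]); P=ray(c,cv2.boxPoints(r),.09); print(P.mean(0).round(4),[ (np.linalg.norm(P[(i+1)%4]-P[i]).round(4), np.arctan2(*(P[(i+1)%4]-P[i])[[1,0]]).round(3)) for i in range(4)])
E
```

```text
t10 [250.62 239.93] [-0.0011  0.1029  0.112 ]
t12 [250.63 240.03] [-0.0013  0.1029  0.112 ]
t13 [249.11 240.42] [-0.0016  0.1066  0.112 ]
t14 [250.09 241.34] [-0.0042  0.1046  0.112 ]
[0.5232 0.0173 0.09  ] [(np.float64(0.2333), np.float64(-1.37)), (np.float64(0.1554), np.float64(-2.962)), (np.float64(0.2261), np.float64(1.766)), (np.float64(0.1542), np.float64(0.227))]
```

```bash
python3 -c "
from bench import robot
print(robot.close_job())"
```

```text
the job is handed in; nothing more can be done
None
```

All five beads are in the box, the tray is back flat on the table, the lid is on square and both clips measure fully shut; closing the right clip slid the box about 3 mm, and I handed in at about 39 s.

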